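# Charge the colour-bar warmer

## Task

Charge the colour-bar warmer for the next pieces: switch it off at the toggle before you open it, pull its door all the way down, and slide every colour bar that waits in the wooden stand into a bore of the firebrick, one to a bore, right down to the floor. Then close the door fully and flick the toggle back on; leave the other things on the bench where they are.

Things in the scene. Friction and masses are not known exactly. Their poses are not given: they have to be found in the camera images.
- warmer: bench-top warmer, grey steel case 270 (y) x 120 (x) x 130 mm, fixed. Origin on the marver under the row of 4 upright bores; -x is its front (door side), z up. Inside, a firebrick with top at z = 56; cheeks at y = -134 and +134 and a back wall (inner face x = 46, with heating rods) rise to z = 96. Control box on its left: x -55..55, y 134..204, top z = 81 mm
- door (a joint): drop-down door, front (76 mm high) and top (124 deep, with 26 mm skirts) in one L-shaped piece 276 wide, 0.6 kg, hinged along the sill at the bottom front edge. 0 = shut; 1.571 = fully open, swung forward: the front lies level 45 mm above the marver, the top stands upright before it, up to z = 169. Damped, no latch; it balances at about 0.6 rad and falls to either side
- stand: loose wooden stand for the bars, 140 x 140 x 46 mm, 1.2 kg, with 2 x 2 upright pockets 31 mm in diameter and 34 mm deep, 64 mm apart (at x and y = -32 and +32 mm). Origin under its centre, z up. It may get knocked aside with its bars
- door_hinge (a point): middle of the door's hinge axis: in the warmer's frame at x = -55, y = 0, z = 52 mm; the axis runs along y.
- handle (a point): middle of the door's handle: round bar 13 mm thick, 156 long, parallel to the warmer's y, 28 mm clear of the door's top face, on posts 82 mm either side; 154 mm from the hinge axis. Warmer frame: shut x = 49, z = 165 (above the top); open x = -168, z = 156 (before the upright top). Can be pinched from above in both, and turns in the fingers as the door swings
- switch (a joint): over-centre toggle on the control box, a steel lever with a ball end. 0 = on (leans 0.42 rad to the warmer's +x, back), 0.84 = off (leans as far to -x, front). A throw-over drives it away from upright: push the ball across with about 4 N, it snaps over and stays
- switch_tip (a point): centre of the lever's 17 mm ball end, 40 mm from its pivot; the pivot lies in the warmer's frame at x = 0, y = 172, z = 84 mm.
- bore0 (a point): centre of the mouth of a bore in the firebrick (warmer frame x = 0, y = 87, z = 56 mm): 30 mm in diameter, 2 mm chamfer, flat floor 32 mm down; the bores are 58 mm apart. z up.
- bore1 (a point): centre of the mouth of a bore in the firebrick (warmer frame x = 0, y = 29, z = 56 mm): 30 mm in diameter, 2 mm chamfer, flat floor 32 mm down; the bores are 58 mm apart. z up.
- bore2 (a point): centre of the mouth of a bore in the firebrick (warmer frame x = 0, y = -29, z = 56 mm): 30 mm in diameter, 2 mm chamfer, flat floor 32 mm down; the bores are 58 mm apart. z up.
- bore3 (a point): centre of the mouth of a bore in the firebrick (warmer frame x = 0, y = -87, z = 56 mm): 30 mm in diameter, 2 mm chamfer, flat floor 32 mm down; the bores are 58 mm apart. z up.
- bar1_mid (a point): middle of a round colour bar (solid glass), 28 mm in diameter and 85 mm long, its axis along this point's z; stands on end in a pocket of the stand at the start (its foot 12 mm above the marver). May be absent.
- bar2_mid (a point): middle of a round colour bar (solid glass), 28 mm in diameter and 85 mm long, its axis along this point's z; stands on end in a pocket of the stand at the start (its foot 12 mm above the marver). May be absent.
- bar3_mid (a point): middle of a round colour bar (solid glass), 27 mm in diameter and 70 mm long, its axis along this point's z; stands on end in a pocket of the stand at the start (its foot 12 mm above the marver). May be absent.
- bar4_mid (a point): middle of a round colour bar (solid glass), 27 mm in diameter and 70 mm long, its axis along this point's z; stands on end in a pocket of the stand at the start (its foot 12 mm above the marver). May be absent.
- tumbler: bystander, to be left alone: clear glass tumbler, 64 mm across and 90 mm high. Origin under its centre.
- tin: bystander, to be left alone: open tin, 72 mm across and 100 mm high. Origin under its centre.
- frit_jar: bystander, to be left alone: glass jar with a lid, 62 mm across and 87 mm high. Origin under its centre.

How it is judged:
On the way, in this order (a step that is already met when the one before it is completed fails the run):
1. the toggle is switched off while the door is shut (value of joint switch above 0.72 rad and value of joint door below 0.05 rad), for 0.2 s.
2. the door is fully down (value of joint switch above 0.72 rad and value of joint door above 1.35 rad), for 0.2 s.
3. every bar is seated in a bore, with the door down (all of step 2 and ((horizontal distance between bar1_mid and bore0 below 0.006 m and z of bar1_mid in the frame of bore0 below 0.0145 m and angle between the z axis of bar1_mid and the z axis of bore0, either way round below 0.15 rad) or (horizontal distance between bar1_mid and bore1 below 0.006 m and z of bar1_mid in the frame of bore1 below 0.0145 m and angle between the z axis of bar1_mid and the z axis of bore1, either way round below 0.15 rad) or (horizontal distance between bar1_mid and bore2 below 0.006 m and z of bar1_mid in the frame of bore2 below 0.0145 m and angle between the z axis of bar1_mid and the z axis of bore2, either way round below 0.15 rad) or (horizontal distance between bar1_mid and bore3 below 0.006 m and z of bar1_mid in the frame of bore3 below 0.0145 m and angle between the z axis of bar1_mid and the z axis of bore3, either way round below 0.15 rad)) and ((horizontal distance between bar2_mid and bore0 below 0.006 m and z of bar2_mid in the frame of bore0 below 0.0145 m and angle between the z axis of bar2_mid and the z axis of bore0, either way round below 0.15 rad) or (horizontal distance between bar2_mid and bore1 below 0.006 m and z of bar2_mid in the frame of bore1 below 0.0145 m and angle between the z axis of bar2_mid and the z axis of bore1, either way round below 0.15 rad) or (horizontal distance between bar2_mid and bore2 below 0.006 m and z of bar2_mid in the frame of bore2 below 0.0145 m and angle between the z axis of bar2_mid and the z axis of bore2, either way round below 0.15 rad) or (horizontal distance between bar2_mid and bore3 below 0.006 m and z of bar2_mid in the frame of bore3 below 0.0145 m and angle between the z axis of bar2_mid and the z axis of bore3, either way round below 0.15 rad)) and ((horizontal distance between bar3_mid and bore0 below 0.006 m and z of bar3_mid in the frame of bore0 below 0.007 m and angle between the z axis of bar3_mid and the z axis of bore0, either way round below 0.15 rad) or (horizontal distance between bar3_mid and bore1 below 0.006 m and z of bar3_mid in the frame of bore1 below 0.007 m and angle between the z axis of bar3_mid and the z axis of bore1, either way round below 0.15 rad) or (horizontal distance between bar3_mid and bore2 below 0.006 m and z of bar3_mid in the frame of bore2 below 0.007 m and angle between the z axis of bar3_mid and the z axis of bore2, either way round below 0.15 rad) or (horizontal distance between bar3_mid and bore3 below 0.006 m and z of bar3_mid in the frame of bore3 below 0.007 m and angle between the z axis of bar3_mid and the z axis of bore3, either way round below 0.15 rad)) and ((horizontal distance between bar4_mid and bore0 below 0.006 m and z of bar4_mid in the frame of bore0 below 0.007 m and angle between the z axis of bar4_mid and the z axis of bore0, either way round below 0.15 rad) or (horizontal distance between bar4_mid and bore1 below 0.006 m and z of bar4_mid in the frame of bore1 below 0.007 m and angle between the z axis of bar4_mid and the z axis of bore1, either way round below 0.15 rad) or (horizontal distance between bar4_mid and bore2 below 0.006 m and z of bar4_mid in the frame of bore2 below 0.007 m and angle between the z axis of bar4_mid and the z axis of bore2, either way round below 0.15 rad) or (horizontal distance between bar4_mid and bore3 below 0.006 m and z of bar4_mid in the frame of bore3 below 0.007 m and angle between the z axis of bar4_mid and the z axis of bore3, either way round below 0.15 rad))), for 0.3 s.
4. the door is fully closed over the bars, still switched off (all of step 1), for 0.2 s.
5. the toggle is switched back on (value of joint door below 0.05 rad and value of joint switch below 0.12 rad), for 0.2 s.
At the end, for the whole second after the job is handed in: Every bar present stands in one of the four bores (axis within 6 mm of the bore's, upright, within 4 mm of the floor), the door is shut (below 0.05 rad) and the toggle is on (below 0.12 rad) (all of step 5 and ((horizontal distance between bar1_mid and bore0 below 0.006 m and z of bar1_mid in the frame of bore0 below 0.0145 m and angle between the z axis of bar1_mid and the z axis of bore0, either way round below 0.15 rad) or (horizontal distance between bar1_mid and bore1 below 0.006 m and z of bar1_mid in the frame of bore1 below 0.0145 m and angle between the z axis of bar1_mid and the z axis of bore1, either way round below 0.15 rad) or (horizontal distance between bar1_mid and bore2 below 0.006 m and z of bar1_mid in the frame of bore2 below 0.0145 m and angle between the z axis of bar1_mid and the z axis of bore2, either way round below 0.15 rad) or (horizontal distance between bar1_mid and bore3 below 0.006 m and z of bar1_mid in the frame of bore3 below 0.0145 m and angle between the z axis of bar1_mid and the z axis of bore3, either way round below 0.15 rad)) and ((horizontal distance between bar2_mid and bore0 below 0.006 m and z of bar2_mid in the frame of bore0 below 0.0145 m and angle between the z axis of bar2_mid and the z axis of bore0, either way round below 0.15 rad) or (horizontal distance between bar2_mid and bore1 below 0.006 m and z of bar2_mid in the frame of bore1 below 0.0145 m and angle between the z axis of bar2_mid and the z axis of bore1, either way round below 0.15 rad) or (horizontal distance between bar2_mid and bore2 below 0.006 m and z of bar2_mid in the frame of bore2 below 0.0145 m and angle between the z axis of bar2_mid and the z axis of bore2, either way round below 0.15 rad) or (horizontal distance between bar2_mid and bore3 below 0.006 m and z of bar2_mid in the frame of bore3 below 0.0145 m and angle between the z axis of bar2_mid and the z axis of bore3, either way round below 0.15 rad)) and ((horizontal distance between bar3_mid and bore0 below 0.006 m and z of bar3_mid in the frame of bore0 below 0.007 m and angle between the z axis of bar3_mid and the z axis of bore0, either way round below 0.15 rad) or (horizontal distance between bar3_mid and bore1 below 0.006 m and z of bar3_mid in the frame of bore1 below 0.007 m and angle between the z axis of bar3_mid and the z axis of bore1, either way round below 0.15 rad) or (horizontal distance between bar3_mid and bore2 below 0.006 m and z of bar3_mid in the frame of bore2 below 0.007 m and angle between the z axis of bar3_mid and the z axis of bore2, either way round below 0.15 rad) or (horizontal distance between bar3_mid and bore3 below 0.006 m and z of bar3_mid in the frame of bore3 below 0.007 m and angle between the z axis of bar3_mid and the z axis of bore3, either way round below 0.15 rad)) and ((horizontal distance between bar4_mid and bore0 below 0.006 m and z of bar4_mid in the frame of bore0 below 0.007 m and angle between the z axis of bar4_mid and the z axis of bore0, either way round below 0.15 rad) or (horizontal distance between bar4_mid and bore1 below 0.006 m and z of bar4_mid in the frame of bore1 below 0.007 m and angle between the z axis of bar4_mid and the z axis of bore1, either way round below 0.15 rad) or (horizontal distance between bar4_mid and bore2 below 0.006 m and z of bar4_mid in the frame of bore2 below 0.007 m and angle between the z axis of bar4_mid and the z axis of bore2, either way round below 0.15 rad) or (horizontal distance between bar4_mid and bore3 below 0.006 m and z of bar4_mid in the frame of bore3 below 0.007 m and angle between the z axis of bar4_mid and the z axis of bore3, either way round below 0.15 rad))); the robot touches nothing.
It fails at once if the door was opened (more than 0.15 rad) while the toggle was on (value of joint door above 0.15 rad and value of joint switch below 0.42 rad).
It fails at once if a bystander (tumbler, tin, jar) was shifted more than 4 cm or knocked over (distance of any of tumbler, tin, frit_jar from where it was at the start of the episode above 0.04 m or angle between any of tumbler, tin, frit_jar's own z axis and vertical above 0.5 rad).
Of bar1, bar2, bar3, bar4 only 2 to 4 are there at a start; the rules pass over those that are not, and their reading is None.
At some moment in a run one of stand may be knocked a few centimetres aside while the robot is not near it.
It also fails if it takes over 210 s, if anything falls off the work surface, if the arm or the gripper's body presses on something with over 40 N, if the wrist force passes 120 N, or if a joint passes its speed limit or range.

## Robot

A 6-joint arm with a two-finger parallel gripper is mounted at the origin on a cart in front of the work surface, level with it; the furniture and walls round the work are solid. World frame = base frame: x ahead of the robot, y to its left, z up, the work surface at z = 0. Lengths are in m, angles in rad, forces in N, time in s.
With the tool pointing down it reaches from about 0.35 to 0.775 m from the base axis. Payload 5.5 kg.
Tool frame: the origin (TCP) lies between the finger pads; the fingertips stand 22 mm ahead of it and the grasp point (between the pads) lies 3 mm ahead of it; z points along the fingers, y is the line along which they close (so a half turn about z gives the same grasp; the last joint's range is limited). The gripper opens to 85 mm and grips with 20 to 120 N. Pads are 22 mm wide; open, the fingers measure 114 mm over their backs; the gripper's body (76 mm by 85 mm) begins 54 mm behind the grasp point. The pads swing forward as they close: fully open they stand 13 mm farther back than shut.
Start: joints at [-1.303, 0.313, 0.046, 1.304, 0, 1.431], TCP at [0.228, -0.528, 0.253] pointing down, gripper open.
Joint ranges: [-2.76, 2.76], [-0.86, 1.69], [-1.03, 1.26], [-2.2, 2.34], [-1.47, 1.5], [-3.14, 3.14]. Speed limits (rad/s): [2.57, 2.57, 3.14, 3.14, 3.14, 3.14].

## Interface

Orientations are given as a unit quaternion [w, x, y, z].
In Python, from workcell import env gives the robot as it stands.
- The arm moves only by the shell command python3 nudge.py 'ROWS' [OPENING] [FORCE]. ROWS is one flat JSON list of numbers that holds 1 to 8 rows one after another, with no inner brackets; each row has 6 numbers: dx, dy, dz in m, then a rotation vector rx, ry, rz in rad; each row is the pose to reach, as a shift and turn from the pose commanded when the command began, along the tool's axes at that moment; what a row does not reach only later rows make up. A row lasts 1/8 s, in which the tool goes at most 0.0625 m and 0.188 rad, less where a joint would pass 70% of its speed; a pose out of reach is approached as far as the arm can. OPENING is the finger opening in m, set as the command begins (- or left out keeps the last). The fingers move at their own pace and stop on an object; FORCE is the grip in N (left out, the last holds). Time passes only in rows, so rows that do not move let the fingers close. It prints the time, the measured TCP pose, the force, the opening and the grip force at its end. Input that does not fit is refused with a message, and nothing moves.
- env.get_state(): the state, without advancing time (a new reading comes with each control period).
- env.read_camera(name): name is "scene" or "top" or "wrist"; returns a dict with "image" (480x640x3 uint8, red, green, blue), "K" (3x3 intrinsics, pixels), "R" (3x3) and "t" (3): a world point X has camera coordinates R X + t. Camera axes: x right, y down, z forward; pixel columns grow to the right and rows downward; lengths in m; the calibration is good to about 2 mm. A picture is of the moment at which its call begins. There is no depth.
- env.hand_in(): hands the job in; it is judged then, once.
The state is a dict: "clock": time; "joint_pos": joint angles; "qvel": joint speeds; "tau": joint torques, N m; "tcp_pos": TCP position; "orientation": TCP orientation; "wrist_force": force on the tool from outside, world axes, zero at the start; "ft_torque": the same for the moment, N m; "finger_gap": finger opening in m; "grip_force": force on a finger pad.
Only numpy, scipy, OpenCV 4.12 (cv2) and the standard library are available. Lean on these libraries where they do the work, as an engineer would, in place of code of your own. Each camera call takes 0.05 s, during which the arm holds its last target. There are 200 camera calls.

## Working session

There is one attempt and no reset: what is moved stays moved. The work goes in short steps, Python scripts to look and compute and a shell command to move; the robot and the scene stay as the last step left them, time stands still between calls to the robot, and variables do not carry over. Pictures are saved under pics/ and viewed, at most 15 in all, crops included, and the job is handed in when it is done.

```bash
ls; mkdir -p pics; python3 - <<'E'
from workcell import env
import cv2
s=env.get_state();print(s)
for n in("scene","top","wrist"):
    c=env.read_camera(n);cv2.imwrite(f"pics/a_{n}.png",c["image"][:,:,::-1]);print(n,c["K"].tolist(),c["R"].round(4).tolist(),c["t"].round(4).tolist())
E
```

```text
nudge.py
pics
workcell.py
{'clock': 0.0, 'joint_pos': array([-1.30262553e+00,  3.13960661e-01,  4.49463242e-02,  1.30362431e+00,
        2.83577174e-05,  1.43121356e+00]), 'qvel': array([-7.32852950e-04, -7.20733514e-04,  5.78698717e-05,  6.80462545e-04,
       -1.15100481e-03, -1.15171043e-03]), 'tau': array([ 9.11287880e-04, -4.80624604e+01,  2.98535156e+01,  1.92586309e-02,
        1.03658880e-05,  3.85384695e-06]), 'tcp_pos': array([ 0.22788991, -0.52737146,  0.25241812]), 'orientation': array([-9.20166838e-04,  9.79288604e-01,  2.02467234e-01, -4.50346666e-05]), 'wrist_force': array([ 0.27868022, -0.30539719,  0.20271185]), 'ft_torque': array([-0.02402345,  0.00690788,  0.02755205]), 'grip_force': 0.0, 'finger_gap': 0.08548887869267222}
scene [[466.0154164781257, 0.0, 317.87446959100834], [0.0, 466.0154164781257, 240.24519901380808], [0.0, 0.0, 1.0]] [[-0.7244, -0.6893, -0.0019], [-0.5345, 0.5634, -0.63], [0.4354, -0.4554, -0.7766]] [0.3439, 0.3754, 0.9687]
top [[567.8631073238414, 0.0, 309.6821932732921], [0.0, 567.8631073238414, 233.72254668403238], [0.0, 0.0, 1.0]] [[-0.0031, -0.9999, -0.017], [-0.9987, 0.004, -0.0514], [0.0514, 0.0168, -0.9985]] [-0.0027, 0.5173, 1.7372]
wrist [[404.9024957317917, 0.0, 319.27737790987095], [0.0, 404.9024957317917, 247.61919811210495], [0.0, 0.0, 1.0]] [[0.3973, -0.9177, -0.0016], [-0.881, -0.3819, 0.2793], [-0.2569, -0.1096, -0.9602]] [-0.5745, -0.037, 0.3789]
```
View pics/a_top.png

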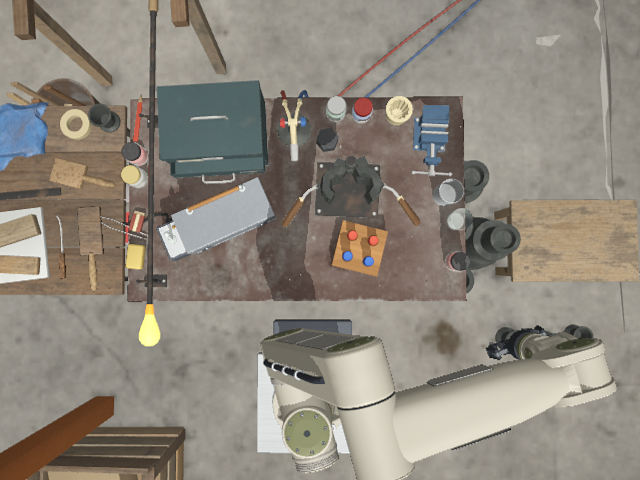

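View pics/a_scene.png

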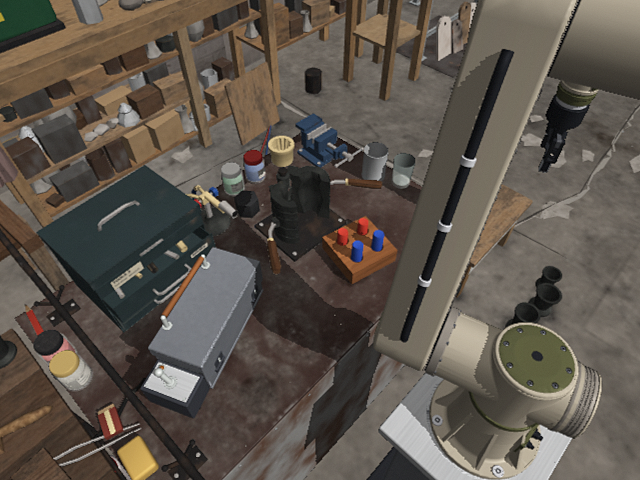

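The top view shows the warmer at (215,218) with the orange handle at (165–242, 213–188) and the toggle near (170,235). The stand is at (360,248) with four bars: red at (352,235) and (374,240), blue at (347,256) and (369,261). The scene view shows the same things: handle (165,322)–(205,262), toggle (165,375). Next I'll look closer.

```bash
cat > h.py <<'E'
import numpy as np,cv2
from workcell import env
from scipy.spatial.transform import Rotation as R_
def cam(n):
    c=env.read_camera(n);c={k:np.asarray(v) for k,v in c.items()};return c
def ray(c,p):
    d=c["R"].T@np.linalg.inv(c["K"])@np.array([p[0],p[1],1.]);return -c["R"].T@c["t"],d/np.linalg.norm(d)
def plane(c,p,z):
    o,d=ray(c,p);return o+d*(z-o[2])/d[2]
def tri(*cp):
    A=np.zeros((3,3));b=np.zeros(3);L=[]
    for c,p in cp:
        o,d=ray(c,p);P=np.eye(3)-np.outer(d,d);A+=P;b+=P@o;L.append((o,P))
    x=np.linalg.solve(A,b);return x,max(np.linalg.norm(P@(x-o)) for o,P in L)
def proj(c,X):
    q=c["K"]@(c["R"]@np.asarray(X)+c["t"]);return q[:2]/q[2]
def blobs(c,f,amin=20,roi=None):
    im=c["image"];h=cv2.cvtColor(im,cv2.COLOR_RGB2HSV);m=f(h[...,0].astype(int),h[...,1].astype(int),h[...,2].astype(int)).astype(np.uint8)
    if roi is not None:
        z=np.zeros_like(m);x0,y0,x1,y1=roi;z[y0:y1,x0:x1]=m[y0:y1,x0:x1];m=z
    n,l,s,ce=cv2.connectedComponentsWithStats(m);
    return [(s[i,4],ce[i],cv2.minAreaRect(np.argwhere(l==i)[:,::-1].astype(np.float32)),s[i]) for i in range(1,n) if s[i,4]>=amin]
red=lambda h,s,v:((h<8)|(h>172))&(s>150)&(v>90)
blue=lambda h,s,v:(h>105)&(h<130)&(s>140)&(v>70)
orange=lambda h,s,v:(h>5)&(h<20)&(s>140)&(v>90)
def totool(dw,st=None):
    st=st or env.get_state();q=st["orientation"];r=R_.from_quat([q[1],q[2],q[3],q[0]]);return r.inv().apply(dw)
E
python3 - <<'E'
from h import *
a=cam("top");b=cam("scene");
big=lambda im,x0,y0,x1,y1,k:cv2.resize(im[y0:y1,x0:x1],None,fx=k,fy=k,interpolation=cv2.INTER_CUBIC)
A=big(a["image"],150,175,290,265,5);B=big(b["image"],130,235,270,420,3)
out=np.zeros((600,800,3),np.uint8);out[:450,:700]=A
cv2.imwrite("pics/b1.png",out[:450,:700,::-1]);cv2.imwrite("pics/b2.png",B[:,:,::-1])
for n,c,roi,roi2 in(("top",a,(325,215,395,280),(150,170,290,265)),("scene",b,(315,205,400,285),(130,240,270,420))):
    for f,k in((red,"r"),(blue,"b")):
        for x in blobs(c,f,15,roi):print(n,k,x[0],x[1].round(1),x[3])
    for x in blobs(c,orange,60,roi2):print(n,"or",x[0],x[1].round(1),[np.round(u,1) for u in x[2]])
E
```

```text
top r 74 [352.  234.9] [348 230   9  10  74]
top r 75 [372.6 240.1] [368 236  10   9  75]
top b 65 [347.1 255.5] [343 252   9   8  65]
top b 69 [367.9 260.9] [363 257  10   9  69]
scene r 132 [363.2 225.4] [358 218  10  17 132]
scene r 140 [343.  235.6] [338 227  10  19 140]
scene b 173 [378.1 239.8] [374 230  10  21 173]
scene b 179 [357.4 250.8] [353 241  10  21 179]
scene or 371 [182.4 286.8] [array([182.8, 286.2]), array([ 5.5, 69.3]), np.float64(33.7)]
```

View pics/b1.png

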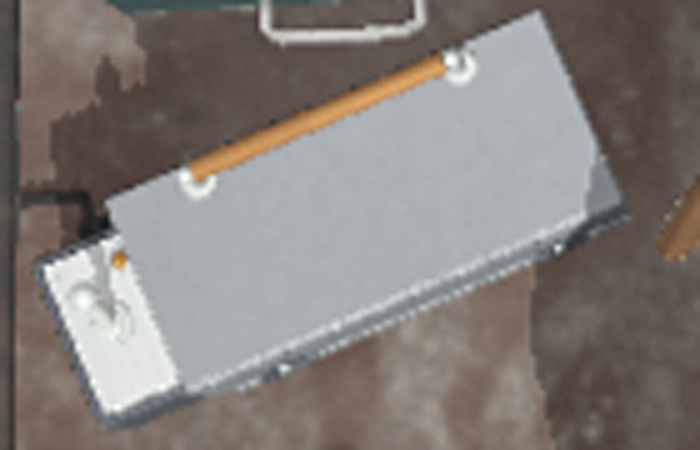

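View pics/b2.png

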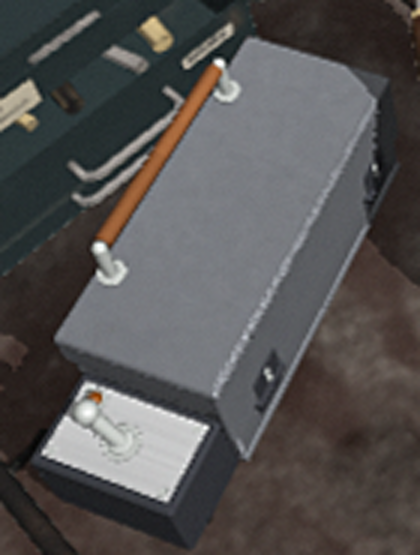

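Handle ends in the top view are at (189,209) and (238.6,188.4); in the scene view at (163.3,316) and (203,257). The toggle ball is at (166.4,234.4) in top and (158,372) in scene. The box-top corners at y=204 are at (159,228) and (171.6,258.6) in top.

```bash
python3 - <<'E'
from h import *
a=cam("top");b=cam("scene")
T=lambda x,y:(150+x/5,175+y/5);S=lambda x,y:(130+x/3,235+y/3)
P={}
for n,t,s in(("postL",T(198,178),S(100,250)),("postR",T(458,66),S(221,66)),("endL",T(193,170),S(100,243)),("endR",T(444,67),S(219,64)),("ball",T(82,297),S(84,411)),("c+",T(45,265),S(42,458)),("c-",T(108,418),S(165,502))):
    x,e=tri((a,t),(b,s));P[n]=x;print(n,x.round(4),round(e,4))
print("corner plane",plane(a,T(45,265),.081).round(4),plane(a,T(108,418),.081).round(4))
for n,t,s in(("r1",(352,234.9),(343,235.6)),("r2",(372.6,240.1),(363.2,225.4)),("b1",(347.1,255.5),(357.4,250.8)),("b2",(367.9,260.9),(378.1,239.8))):
    x,e=tri((a,t),(b,s));print(n,x.round(4),round(e,4))
    for z in(.082,.097):print("  plane",z,plane(a,t,z).round(4))
# stand corners and hue segmentation
d=P["endL"]-P["endR"];yaw=np.arctan2(d[1],d[0])-np.pi/2;print("yaw handle",yaw)
d=P["c+"]-P["c-"];print("yaw box",np.arctan2(d[1],d[0]))
for x in blobs(a,lambda h,s,v:(h>5)&(h<20)&(s>120)&(v>70),100,(320,210,400,285)):print(x[0],x[1],x[2],cv2.boxPoints(x[2]).round(1).tolist())
m=(lambda c:((P[c[0]]+P[c[1]])/2))
print("handle mid",m(("endL","endR")),m(("postL","postR")))
E
```

```text
postL [0.5795 0.3384 0.1557] 0.004
postR [0.6418 0.1884 0.1607] 0.003
endL [0.5822 0.338  0.1609] 0.0016
endR [0.6385 0.1932 0.1707] 0.0008
ball [0.5122 0.4113 0.1208] 0.0014
c+ [0.5338 0.4472 0.0693] 0.0008
c- [0.443  0.4071 0.0799] 0.0027
corner plane [0.5326 0.4431 0.081 ] [0.4414 0.4046 0.081 ]
r1 [ 0.5106 -0.1319  0.0637] 0.0
  plane 0.082 [ 0.5097 -0.1308  0.082 ]
  plane 0.097 [ 0.509  -0.1299  0.097 ]
r2 [ 0.4946 -0.1932  0.0652] 0.0002
  plane 0.082 [ 0.4941 -0.1915  0.082 ]
  plane 0.097 [ 0.4935 -0.1901  0.097 ]
b1 [ 0.4491 -0.1165  0.0688] 0.0001
  plane 0.082 [ 0.4489 -0.1159  0.082 ]
  plane 0.097 [ 0.4487 -0.1152  0.097 ]
b2 [ 0.4329 -0.178   0.0712] 0.0
  plane 0.082 [ 0.4328 -0.1771  0.082 ]
  plane 0.097 [ 0.4327 -0.1758  0.097 ]
yaw handle 0.37109849266435946
yaw box 0.4154763942467666
1805 [359.20775623 247.46426593] ((359.29412841796875, 247.82354736328125), (46.566837310791016, 46.081764221191406), 14.03624439239502) [[331.1000061035156, 264.5], [342.29998779296875, 219.8000030517578], [387.5, 231.10000610351562], [376.29998779296875, 275.79998779296875]]
handle mid [0.61035766 0.26556976 0.16581236] [0.61060974 0.26339526 0.15823107]
```

```bash
cat >> h.py <<'E'
W=dict(o=np.array([.565,.2465]),yaw=.40)
def w2(x,y,z):
    c,s=np.cos(W["yaw"]),np.sin(W["yaw"]);return np.array([W["o"][0]+c*x-s*y,W["o"][1]+s*x+c*y,z])
def go(X):
    st=env.get_state();print("tool delta",totool(np.asarray(X)-st["tcp_pos"],st).round(4),"target",np.round(X,4))
E
python3 - <<'E'
from h import *
a=cam("top");b=cam("scene")
o,d=ray(a,(152,100));o2,d2=ray(a,(150.5,290));n=np.cross(d,d2)
for p in((40,270),(100,345),(150,408)):
    q,e=ray(b,p);print("lamp",(q+e*(n@(o-q))/(n@e)).round(3))
# handle ends using z=.165
for p in((188.6,209),(238.8,188.4)):print(plane(a,p,.165))
print(w2(.051,.172,.2), w2(.049,0,.165), proj(a,w2(.0163,.172,.1205)),proj(b,w2(.0163,.172,.1205)))
for X in((.42,-.30,.26),(.5,0,.26),w2(.053,.172,.26)):go(X)
print(env.get_state()["joint_pos"])
E
```

```text
lamp [0.919 0.458 0.117]
lamp [0.659 0.46  0.105]
lamp [0.478 0.463 0.094]
[0.58089653 0.33563674 0.165     ]
[0.63878831 0.19336666 0.165     ]
[0.54499416 0.42478283 0.2       ] [0.61013199 0.2655815  0.165     ] [166.00560647 233.84455459] [158.56849549 371.67856395]
tool delta [ 0.2666 -0.133  -0.0068] target [ 0.42 -0.3   0.26]
tool delta [ 0.459  -0.3767 -0.0067] target [0.5  0.   0.26]
tool delta [ 0.6707 -0.7488 -0.0067] target [0.5468 0.4256 0.26  ]
[-1.30261835e+00  3.13269505e-01  4.59759245e-02  1.30358461e+00
 -1.01670213e-05  1.43122935e+00]
```

```bash
python3 nudge.py '[0.053, -0.027, 0, 0, 0, -0.185, 0.107, -0.053, 0, 0, 0, -0.37, 0.16, -0.08, 0, 0, 0, -0.555, 0.213, -0.106, 0, 0, 0, -0.74, 0.267, -0.133, 0, 0, 0, -0.925, 0.305, -0.18, 0, 0, 0, -1.11, 0.343, -0.23, 0, 0, 0, -1.295, 0.38, -0.28, 0, 0, 0, -1.48]' 0
python3 -c "
from h import *
go((.5,.1,.26));go(w2(.053,.168,.2));go(w2(.053,.168,.13));s=env.get_state();q=s['orientation'];print(s['joint_pos'],R_.from_quat([q[1],q[2],q[3],q[0]]).as_matrix())"
```

```text
clock: 1.45
tcp_pos: [0.4662, -0.1183, 0.2535]
orientation: [0.0, 0.584, 0.812, 0.0]
wrist_force: [1.4, 0.1, -0.4]
finger_gap: 0.0002
grip_force: 0.0
tool delta [ 0.1963  0.1013 -0.0066] target [0.5  0.1  0.26]
tool delta [0.4862 0.2493 0.0534] target [0.5484 0.4219 0.2   ]
tool delta [0.4863 0.2492 0.1234] target [0.5484 0.4219 0.13  ]
[-4.15565783e-01  1.30685283e-01 -1.87036090e-01  1.25220798e+00
  2.92252390e-05  8.32380543e-01] [[-3.17270387e-01  9.48334779e-01  8.04984215e-04]
 [ 9.48334954e-01  3.17270720e-01 -3.23266899e-04]
 [-5.61963165e-04  6.60831654e-04 -9.99999624e-01]]
```

```bash
python3 nudge.py '[0.053, 0.027, 0, 0, 0, -0.077, 0.106, 0.054, 0, 0, 0, -0.077, 0.159, 0.081, 0, 0, 0, -0.077, 0.212, 0.108, 0, 0, 0, -0.077, 0.265, 0.135, 0, 0, 0, -0.077, 0.318, 0.162, 0, 0, 0, -0.077, 0.371, 0.189, 0, 0, 0, -0.077, 0.424, 0.216, 0, 0, 0, -0.077]'
python3 -c "
from h import *
go(w2(.053,.168,.13));go(w2(.012,.168,.13))
c=cam('wrist');cv2.imwrite('pics/c_wrist.png',c['image'][:,:,::-1])
for n,X in(('ball',w2(.0163,.172,.1205)),('hL',w2(.049,.078,.165)),('hR',w2(.049,-.078,.165)),('c+',w2(.055,.204,.081)),('c-',w2(-.055,.204,.081)),('dfl',w2(-.055,.138,.128)),('dfr',w2(-.055,-.138,.128))):print(n,proj(c,X).round(1))"
```

```text
clock: 2.45
tcp_pos: [0.539, 0.3521, 0.2534]
orientation: [0.0, 0.555, 0.832, 0.0]
wrist_force: [1.6, 0.3, 0.8]
finger_gap: -0.0002
grip_force: 0.0
tool delta [0.0609 0.0353 0.1234] target [0.5484 0.4219 0.13  ]
tool delta [ 0.0606 -0.0057  0.1234] target [0.5106 0.4059 0.13  ]
ball [317.4 140.2]
hL [376.1 313.9]
hR [368.1 526. ]
c+ [374.5  89.5]
c- [212.   90.4]
dfl [201.1 198.6]
dfr [230.9 540.7]
```

View pics/c_wrist.png

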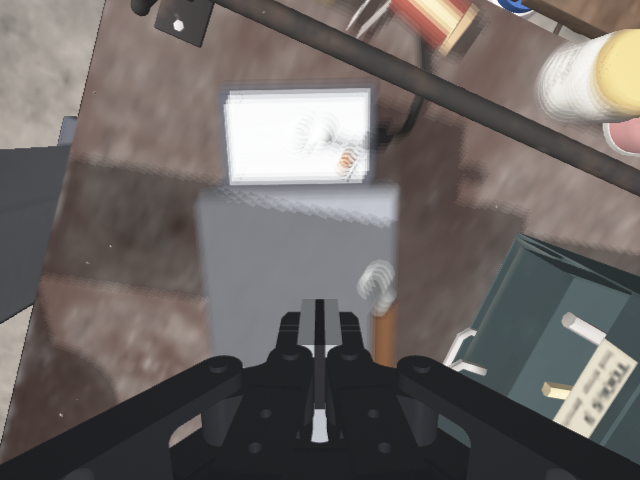

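```bash
python3 nudge.py '[0.03, 0.018, 0, 0, 0, 0, 0.061, 0.0355, 0, 0, 0, 0, 0.061, 0.0355, 0.04, 0, 0, 0, 0.061, 0.0355, 0.08, 0, 0, 0, 0.061, 0.0355, 0.1234, 0, 0, 0, 0.061, 0.0355, 0.1234, 0, 0, 0]'
python3 nudge.py '[0, -0.01, 0, 0, 0, 0, 0, -0.02, 0, 0, 0, 0, 0, -0.03, 0, 0, 0, 0, 0, -0.041, 0, 0, 0, 0, 0, -0.041, 0, 0, 0, 0]'
python3 -c "
from h import *
a=cam('top');b=cam('scene')
o=np.hstack([cv2.resize(a['image'][175:265,150:250],None,fx=4,fy=4),cv2.resize(b['image'][300:390,120:220],None,fx=4,fy=4)])
cv2.imwrite('pics/d.png',o[:,:,::-1]);print(o.shape,proj(a,w2(-.0163,.172,.1205)),proj(b,w2(-.0163,.172,.1205)))"
```

```text
clock: 3.25
tcp_pos: [0.5456, 0.4182, 0.1256]
orientation: [-0.002, 0.555, 0.832, -0.004]
wrist_force: [-0.1, -0.4, 0.4]
finger_gap: 0.0003
grip_force: 0.0
clock: 3.88
tcp_pos: [0.5096, 0.4042, 0.1317]
orientation: [0.0, 0.555, 0.832, 0.001]
wrist_force: [-0.8, 0.2, -0.8]
finger_gap: -0.0
grip_force: 0.0
(360, 800, 3) [170.25707451 244.15768071] [173.01076685 377.32549164]
```

View pics/d.png

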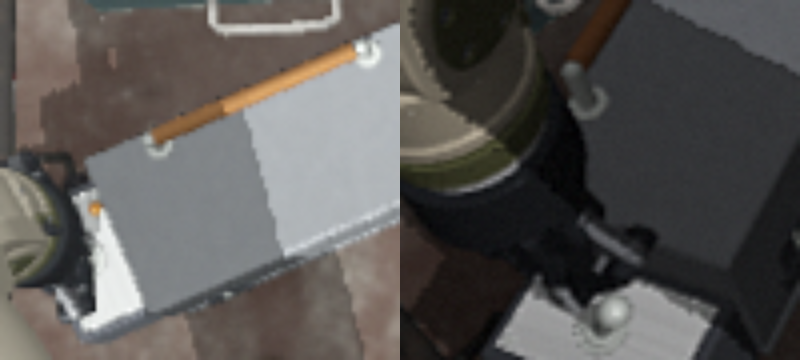

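The ball now shows at scene (173,378), which matches the predicted off position (173,377.3), so the toggle is off. Next is the handle.

```bash
python3 nudge.py '[0, 0, -0.06, 0, 0, 0, 0, 0, -0.11, 0, 0, 0, -0.06, 0.018, -0.11, 0, 0, 0, -0.12, 0.037, -0.11, 0, 0, 0, -0.168, 0.037, -0.11, 0, 0, 0, -0.168, 0.037, -0.11, 0, 0, 0, -0.168, 0.037, -0.11, 0, 0, 0]' 0.05 40
python3 -c "
from h import *
go(w2(.049,0,.168));a=cam('top');b=cam('scene');c=cam('wrist')
for n,k in(('top',a),('scene',b),('wrist',c)):
  for x in blobs(k,orange,60):
    if n=='wrist' or 130<x[1][0]<260:print(n,x[0],x[1].round(1),cv2.boxPoints(x[2]).round(1).tolist())
print(proj(c,w2(.049,.078,.165)),proj(c,w2(.049,-.078,.165)))
cv2.imwrite('pics/e.png',c['image'][:,:,::-1])"
```

```text
clock: 4.85
tcp_pos: [0.6089, 0.2634, 0.2394]
orientation: [-0.001, 0.555, 0.832, -0.0]
wrist_force: [-0.6, 0.5, -1.3]
finger_gap: 0.0503
grip_force: 0.0
tool delta [0.0015 0.0021 0.0714] target [0.6101 0.2656 0.168 ]
[323.50791913 112.29213005] [323.7456189  402.88342451]
```

View pics/e.png

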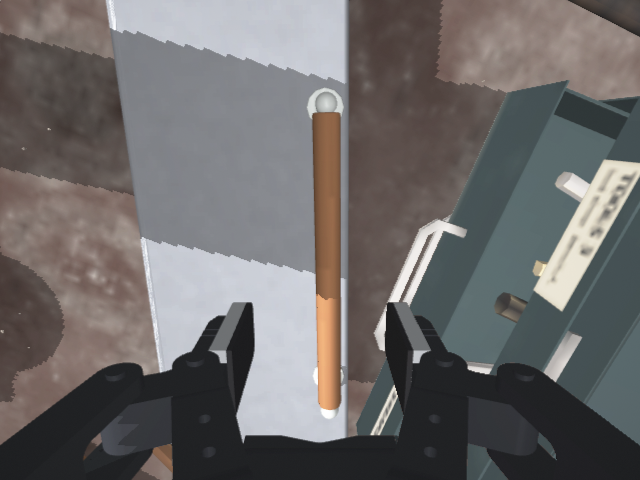

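The handle is a vertical bar at column 327 (rows 95–410), about 4 mm to the +y side of the finger centre at column 319.

```bash
python3 nudge.py '[0.0015, 0.004, 0.03, 0, 0, 0, 0.0015, 0.004, 0.06, 0, 0, 0, 0.0015, 0.004, 0.0714, 0, 0, 0, 0.0015, 0.004, 0.0714, 0, 0, 0]'
python3 nudge.py '[0, 0, 0, 0, 0, 0, 0, 0, 0, 0, 0, 0, 0, 0, 0, 0, 0, 0, 0, 0, 0, 0, 0, 0, 0, 0, 0, 0, 0, 0]' 0 60
python3 -c "
import numpy as np
r=np.hypot(.104,.113);a=np.arctan2(.113,.104);t=np.linspace(0,1.54,17)
y=-.104+r*np.cos(a+t);z=.113-r*np.sin(a+t)
print(np.c_[t,y,z].round(3)); print('2nd half rel',np.c_[y-y[8],z-z[8]][8:].round(3))"
```

```text
clock: 5.5
tcp_pos: [0.6114, 0.2669, 0.168]
orientation: [-0.0, 0.555, 0.832, -0.001]
wrist_force: [-0.2, -0.2, 0.3]
finger_gap: 0.0502
grip_force: 0.0
clock: 6.12
tcp_pos: [0.6123, 0.2663, 0.1701]
orientation: [0.0, 0.555, 0.832, 0.001]
wrist_force: [-2.4, -0.7, 6.5]
finger_gap: 0.0113
grip_force: 58.7
[[ 0.     0.    -0.   ]
 [ 0.096 -0.011 -0.009]
 [ 0.192 -0.024 -0.018]
 [ 0.289 -0.036 -0.025]
 [ 0.385 -0.05  -0.031]
 [ 0.481 -0.064 -0.035]
 [ 0.578 -0.079 -0.038]
 [ 0.674 -0.093 -0.04 ]
 [ 0.77  -0.108 -0.041]
 [ 0.866 -0.123 -0.039]
 [ 0.962 -0.137 -0.037]
 [ 1.059 -0.152 -0.033]
 [ 1.155 -0.165 -0.028]
 [ 1.251 -0.179 -0.021]
 [ 1.348 -0.191 -0.013]
 [ 1.444 -0.203 -0.004]
 [ 1.54  -0.214  0.006]]
2nd half rel [[ 0.     0.   ]
 [-0.015  0.001]
 [-0.029  0.004]
 [-0.044  0.007]
 [-0.057  0.013]
 [-0.071  0.019]
 [-0.083  0.027]
 [-0.095  0.036]
 [-0.106  0.046]]
```

```bash
python3 nudge.py '[0, -0.011, -0.009, 0, 0, 0, 0, -0.024, -0.018, 0, 0, 0, 0, -0.036, -0.025, 0, 0, 0, 0, -0.050, -0.031, 0, 0, 0, 0, -0.064, -0.035, 0, 0, 0, 0, -0.079, -0.038, 0, 0, 0, 0, -0.093, -0.040, 0, 0, 0, 0, -0.108, -0.041, 0, 0, 0]'
python3 -c "
from h import *
s=env.get_state();p=s['tcp_pos'];c,s_=np.cos(W['yaw']),np.sin(W['yaw']);d=p[:2]-W['o'];print('warmer',c*d[0]+s_*d[1],-s_*d[0]+c*d[1],p[2])"
```

```text
clock: 7.12
tcp_pos: [0.5164, 0.2246, 0.2138]
orientation: [0.005, 0.555, 0.832, 0.004]
wrist_force: [4.9, -3.7, 10.8]
finger_gap: 0.0107
grip_force: 62.2
warmer -0.0532660887487829 -0.001210858063786506 0.21380622856642414
```

```bash
python3 nudge.py '[0, -0.015, 0.001, 0, 0, 0, 0, -0.029, 0.004, 0, 0, 0, 0, -0.044, 0.007, 0, 0, 0, 0, -0.057, 0.013, 0, 0, 0, 0, -0.071, 0.019, 0, 0, 0, 0, -0.083, 0.027, 0, 0, 0, 0, -0.095, 0.036, 0, 0, 0, 0, -0.106, 0.046, 0, 0, 0]'
python3 nudge.py '[0, 0, 0, 0, 0, 0, 0, 0, 0, 0, 0, 0]'
python3 -c "
from h import *
s=env.get_state();p=s['tcp_pos'];c,s_=np.cos(W['yaw']),np.sin(W['yaw']);d=p[:2]-W['o'];print('warmer',c*d[0]+s_*d[1],-s_*d[0]+c*d[1],p[2])"
```

```text
clock: 8.12
tcp_pos: [0.4167, 0.1818, 0.1647]
orientation: [0.004, 0.556, 0.831, -0.0]
wrist_force: [7.5, -8.6, -1.9]
finger_gap: 0.0109
grip_force: 67.3
clock: 8.38
tcp_pos: [0.4149, 0.1814, 0.1634]
orientation: [0.002, 0.556, 0.831, -0.002]
wrist_force: [4.0, -9.8, -3.8]
finger_gap: 0.0107
grip_force: 66.1
warmer -0.16357198642212523 -0.0015565614191594274 0.1633604053993267
```

```bash
python3 nudge.py '[0, 0, 0, 0, 0, 0, 0, 0, 0, 0, 0, 0, 0, 0, -0.03, 0, 0, 0, 0, 0, -0.08, 0, 0, 0, 0, 0.055, -0.11, 0, 0, 0, 0, 0.11, -0.11, 0, 0, 0, 0, 0.164, -0.11, 0, 0, 0, 0, 0.164, -0.11, 0, 0, 0]' 0.026
python3 nudge.py '[-0.05, 0, 0, 0, 0, 0, -0.10, 0, 0, 0, 0, 0, -0.10, 0, 0, 0, 0, 0, -0.10, 0, 0, 0, 0, 0]' 0.06
python3 -c "
from h import *
a=cam('top');b=cam('scene');c=cam('wrist')
cv2.imwrite('pics/f.png',c['image'][:,:,::-1])
for k in range(4):print(proj(c,w2(0,.087-.058*k,.056)))
cv2.imwrite('pics/f_scene.png',b['image'][:,:,::-1])"
```

```text
clock: 9.38
tcp_pos: [0.5685, 0.2482, 0.2706]
orientation: [-0.001, 0.555, 0.832, -0.001]
wrist_force: [-1.4, -0.3, -0.4]
finger_gap: 0.0261
grip_force: 0.0
clock: 9.88
tcp_pos: [0.6034, 0.1548, 0.2739]
orientation: [-0.0, 0.555, 0.832, 0.0]
wrist_force: [0.4, -0.0, -0.0]
finger_gap: 0.0598
grip_force: 0.0
[318.39072617 -35.57147046]
[318.74243444  52.1728023 ]
[319.0591415  131.18496284]
[319.34582455 202.70672507]
```

View pics/f.png

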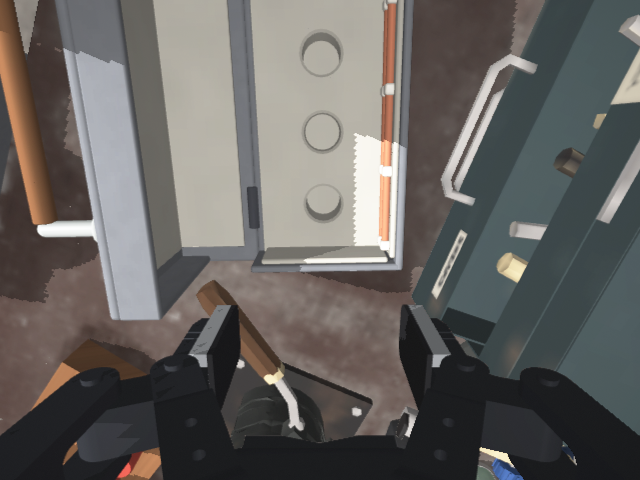

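Bore mouths show at about (321,53), (322,132) and (323,203), roughly 3 px right of the prediction. The door lies open on the left. I'll fit circles from two wrist positions.

```bash
cat >> h.py <<'E'
def circles(c,rlo,rhi,roi,p2=18,name=None):
    x0,y0,x1,y1=roi;g=cv2.cvtColor(c["image"],cv2.COLOR_RGB2GRAY)[y0:y1,x0:x1]
    k=4;g=cv2.resize(g,None,fx=k,fy=k,interpolation=cv2.INTER_CUBIC)
    r=cv2.HoughCircles(g,cv2.HOUGH_GRADIENT_ALT,1.5,30*k,param1=120,param2=.6,minRadius=int(rlo*k),maxRadius=int(rhi*k))
    return [] if r is None else [((q[0]+.5)/k-.5+x0,(q[1]+.5)/k-.5+y0,q[2]/k) for q in r[0]]
def inw(p):
    c,s=np.cos(W["yaw"]),np.sin(W["yaw"]);d=np.asarray(p)[:2]-W["o"];return np.array([c*d[0]+s*d[1],-s*d[0]+c*d[1],*np.asarray(p)[2:]])
E
cat > bores.py <<'E'
from h import *
c=cam("wrist")
for q in sorted(circles(c,14,30,(265,0,375,420)),key=lambda q:q[1]):print(np.round(q,1),inw(plane(c,q[:2],.056)).round(4))
import pickle;pickle.dump(c,open("last.pkl","wb"))
E
python3 bores.py; python3 nudge.py '[0.05, 0, 0, 0, 0, 0, 0.10, 0, 0, 0, 0, 0, 0.10, 0, 0, 0, 0, 0, 0.10, 0, 0, 0, 0, 0, 0.10, 0, 0, 0, 0, 0]'; python3 bores.py
```

```text
[320.1  54.4  22.1] [0.0012 0.0275 0.056 ]
[320.1  54.4  19.7] [0.0012 0.0275 0.056 ]
[321.6 133.1  17.7] [ 0.0022 -0.0304  0.056 ]
[321.6 133.1  20.5] [ 0.0022 -0.0304  0.056 ]
[321.2 203.2  18.8] [ 0.0018 -0.0874  0.056 ]
[321.2 203.2  16.7] [ 0.0018 -0.0874  0.056 ]
clock: 10.7
tcp_pos: [0.5663, 0.2465, 0.2734]
orientation: [0.0, 0.555, 0.832, -0.0]
wrist_force: [-0.4, -0.6, 0.1]
finger_gap: 0.0601
grip_force: 0.0
[319.8 109.1  17.7] [0.0019 0.0858 0.056 ]
[319.8 109.1  20.4] [0.0019 0.0858 0.056 ]
[319.8 109.1  22.7] [0.0019 0.0858 0.056 ]
[321.6 182.6  18.8] [0.0031 0.0279 0.056 ]
[321.6 182.6  16.6] [0.0031 0.0279 0.056 ]
[320.1 246.8  17.5] [ 0.0016 -0.0276  0.056 ]
[321.2 309.   17.3] [ 0.0023 -0.0865  0.056 ]
[321.2 309.   15.1] [ 0.0023 -0.0865  0.056 ]
```

```bash
sed -i 's/o=np.array(\[.565,.2465\])/o=np.array([.5669,.2468])/' h.py; python3 -c "
from h import *
go((.445,-.154,.273));go((.5,.05,.273))
a=cam('top')
for f in(red,blue):
  for x in blobs(a,f,15,(315,205,400,290)):print(x[0],x[1].round(1))"
```

```text
tool delta [-0.3233 -0.2654  0.0005] target [ 0.445 -0.154  0.273]
tool delta [-0.1559 -0.1365  0.0005] target [0.5   0.05  0.273]
73 [354.  233.2]
77 [374.7 238.3]
68 [349.1 253.7]
68 [370. 259.]
```

```bash
python3 nudge.py '[-0.046, -0.038, 0, 0, 0, 0, -0.092, -0.076, 0, 0, 0, 0, -0.138, -0.114, 0, 0, 0, 0, -0.185, -0.152, 0, 0, 0, 0, -0.231, -0.19, 0, 0, 0, 0, -0.277, -0.228, 0, 0, 0, 0, -0.323, -0.265, 0, 0, 0, 0, -0.323, -0.265, 0, 0, 0, 0]' 0.05
cat > bars.py <<'E'
from h import *
import sys
c=cam("wrist");a=cam("top");b=cam("scene")
for f,k,z in((red,"r",.082),(blue,"b",.097)):
    for x in blobs(c,f,150,(60,0,600,330)):
        m=x[3];roi=(max(m[0]-12,0),max(m[1]-12,0),m[0]+m[2]+12,m[1]+m[3]+12)
        print(k,x[0],x[1].round(1),m[:4],[(np.round(q,1),plane(c,q[:2],z).round(4)) for q in circles(c,14,34,roi)[:2]])
    for x in blobs(a,f,15,(315,205,400,290)):
        P=plane(a,x[1],z);print("  top",x[1].round(1),P.round(4),"in wrist",proj(c,P).round(1))
if len(sys.argv)>1:cv2.imwrite(sys.argv[1],c["image"][:,:,::-1])
E
python3 nudge.py '[0, 0, 0, 0, 0, 0, 0, 0, 0, 0, 0, 0]'>/dev/null; python3 bars.py pics/g.png
```

```text
clock: 11.8
tcp_pos: [0.4441, -0.1572, 0.2736]
orientation: [0.0, 0.559, 0.829, -0.0]
wrist_force: [-0.3, -0.9, 0.3]
finger_gap: 0.05
grip_force: 0.0
r 579 [397.6 227.9] [383 214  42  43] [(array([408.5, 241.4,  15.8]), array([ 0.517 , -0.1383,  0.082 ]))]
r 597 [354.6 281.8] [340 269  35  39] [(array([355. , 285.1,  17.6]), array([ 0.4928, -0.189 ,  0.082 ]))]
  top [352.3 232.1] [ 0.518  -0.1318  0.082 ] in wrist [413.2 234.7]
b 1273 [344.7 192.2] [327 170  38  44] [(array([346.1, 193.6,  19.7]), array([ 0.4537, -0.1208,  0.097 ]))]
b 1385 [297.1 253.4] [279 229  35  49] [(array([296.2, 261.6,  16.9]), array([ 0.4394, -0.1838,  0.097 ]))]
  top [348.2 253.3] [ 0.455  -0.1185  0.097 ] in wrist [348.9 191.5]
```

View pics/g.png

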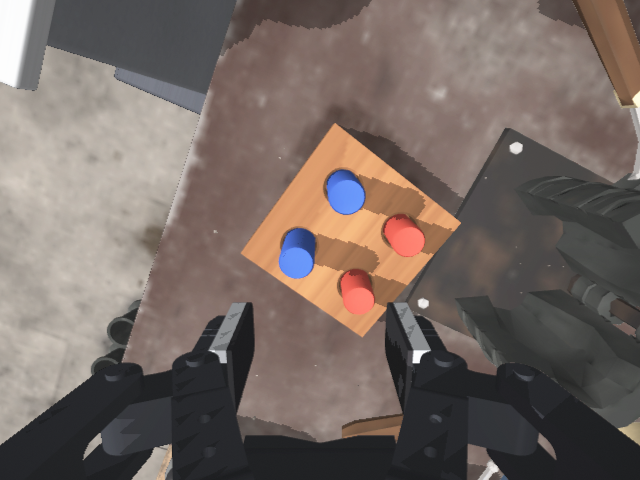

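Bars show in the wrist view with top faces at about blue (347,197) and (296,262), red (407,239) and (357,295). The stand has already shifted a little, so I'll sharpen the top-centre estimate using the distance-transform peak.

```bash
cat > bars.py <<'E'
from h import *
import sys
def tops(c,roi,rmin):
    x0,y0,x1,y1=roi;im=cv2.resize(c["image"][y0:y1,x0:x1],None,fx=4,fy=4,interpolation=cv2.INTER_CUBIC);h=cv2.cvtColor(im,cv2.COLOR_RGB2HSV).astype(int)
    H,S,V=h[...,0],h[...,1],h[...,2];out=[]
    for k,m in(("r",((H<5)|(H>170))&(S>130)&(V>60)),("b",(H>105)&(H<130)&(S>110)&(V>50))):
        m=cv2.morphologyEx(m.astype(np.uint8),cv2.MORPH_CLOSE,np.ones((9,9)))
        n,l,s,_=cv2.connectedComponentsWithStats(m)
        for i in range(1,n):
            if s[i,4]<1500:continue
            d=cv2.distanceTransform((l==i).astype(np.uint8),cv2.DIST_L2,5);q=np.argwhere(d>d.max()-.6).mean(0)[::-1]
            if d.max()/4>=rmin:out.append((k,(q+.5)/4-.5+[x0,y0],d.max()/4))
    return out
if __name__=="__main__":
    c=cam("wrist")
    for k,p,r in tops(c,(60,0,600,330),8):
        z=.082 if k=="r" else .097;print(k,p.round(1),round(r,1),plane(c,p,z).round(4))
    if len(sys.argv)>1:cv2.imwrite(sys.argv[1],c["image"][:,:,::-1])
E
python3 bars.py; python3 nudge.py '[0.04, 0, 0, 0, 0, 0, 0.04, 0, 0, 0, 0, 0, 0.04, 0, 0, 0, 0, 0, 0.04, 0, 0, 0, 0, 0]'; python3 bars.py pics/g2.png
```

```text
r [406.2 239.2] 16.2 [ 0.5146 -0.1371  0.082 ]
r [357.8 297.8] 15.4 [ 0.4997 -0.1981  0.082 ]
b [345.7 195. ] 17.9 [ 0.4539 -0.1217  0.097 ]
b [296.  259.8] 17.0 [ 0.4388 -0.1824  0.097 ]
clock: 12.75
tcp_pos: [0.4304, -0.1163, 0.2735]
orientation: [0.0, 0.555, 0.832, -0.0]
wrist_force: [0.5, 0.3, 1.1]
finger_gap: 0.0501
grip_force: 0.0
r [404.2 283. ] 15.5 [ 0.5144 -0.1362  0.082 ]
r [355.6 329.1] 14.8 [ 0.4946 -0.1901  0.082 ]
b [345.2 243.7] 17.2 [ 0.4534 -0.1206  0.097 ]
b [297.1 304.8] 16.5 [ 0.4383 -0.1817  0.097 ]
```

```bash
python3 -c "
from h import *
s=env.get_state();q=s['orientation'];m=R_.from_quat([q[1],q[2],q[3],q[0]]).as_matrix();print(m[:,0],np.arctan2(m[1,0],m[0,0])-np.pi/2)
B=dict(B1=(.4536,-.1212,.083),B2=(.4385,-.1820,.083),R1=(.5145,-.1367,.074),R2=(.4997,-.1981,.074))
go(B['B1'])"
```

```text
[-3.83625582e-01  9.23488653e-01 -3.48298110e-04] 0.39371909761207724
tool delta [-0.0133  0.0196  0.1905] target [ 0.4536 -0.1212  0.083 ]
```

```bash
python3 nudge.py '[-0.0133, 0.0196, 0.03, 0, 0, 0, -0.0133, 0.0196, 0.08, 0, 0, 0, -0.0133, 0.0196, 0.12, 0, 0, 0, -0.0133, 0.0196, 0.15, 0, 0, 0, -0.0133, 0.0196, 0.17, 0, 0, 0, -0.0133, 0.0196, 0.1905, 0, 0, 0, -0.0133, 0.0196, 0.1905, 0, 0, 0]' 0.05
python3 nudge.py '[0, 0, 0, 0, 0, 0, 0, 0, 0, 0, 0, 0, 0, 0, 0, 0, 0, 0, 0, 0, 0, 0, 0, 0, 0, 0, 0, 0, 0, 0]' 0 60
python3 -c "
from h import *
c=cam('wrist');cv2.imwrite('pics/g3.png',c['image'][180:480,170:470,::-1])"
```

```text
clock: 13.68
tcp_pos: [0.4521, -0.1206, 0.0816]
orientation: [-0.002, 0.555, 0.832, -0.0]
wrist_force: [-0.9, -0.8, 1.1]
finger_gap: 0.0502
grip_force: 0.0
clock: 14.3
tcp_pos: [0.4539, -0.1212, 0.0839]
orientation: [0.001, 0.555, 0.832, 0.0]
wrist_force: [-0.1, -0.1, 7.1]
finger_gap: 0.0268
grip_force: 59.2
```

View pics/g3.png

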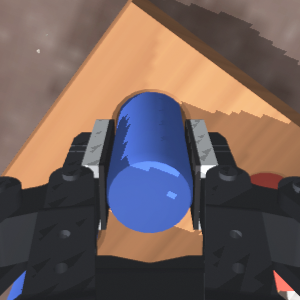

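The bar is held between the pads, with its top disc at about (320,375) in the full frame. I'll work out its offset in the gripper, lift, and go to bore0.

```bash
cat > held.py <<'E'
from h import *
from bars import tops
import sys
# offset of held bar's top from TCP along tool axes; argv: bar-top height above TCP, bore index
dz=float(sys.argv[1]);k=int(sys.argv[2]);c=cam("wrist");s=env.get_state();p=s["tcp_pos"]
for n,q,r in tops(c,(240,230,400,470),20):
    P=plane(c,q,p[2]+dz);o=totool(P-p,s);print(n,q.round(1),round(r,1),"offset tool",o.round(4))
    t=w2(0,.087-.058*k,.2735);print("bore",t.round(4),"delta",totool(t-p,s).round(4),"minus offset",(totool(t-p,s)-o)[:2].round(4))
E
python3 held.py .0131 0; python3 nudge.py '[0, 0, -0.05, 0, 0, 0, 0, 0, -0.10, 0, 0, 0, 0, 0, -0.15, 0, 0, 0, 0, 0, -0.19, 0, 0, 0, 0, 0, -0.19, 0, 0, 0]'; python3 held.py .0131 0
```

```text
b [319.4 365.8] 43.5 offset tool [ 0.0022 -0.0001 -0.0131]
bore [0.533  0.3269 0.2735] delta [ 0.383   0.2453 -0.19  ] minus offset [0.3809 0.2454]
clock: 15.02
tcp_pos: [0.4546, -0.1213, 0.276]
orientation: [0.003, 0.555, 0.832, 0.0]
wrist_force: [-0.1, 0.9, -1.1]
finger_gap: 0.0264
grip_force: 61.3
b [319.2 364.4] 43.4 offset tool [ 0.0006  0.0005 -0.0131]
bore [0.533  0.3269 0.2735] delta [3.830e-01 2.452e-01 1.000e-04] minus offset [0.3824 0.2448]
```

```bash
cat > held.py <<'E'
from h import *
import sys
dz=float(sys.argv[1]);k=int(sys.argv[2]);rad=float(sys.argv[3]);c=cam("wrist");s=env.get_state();p=s["tcp_pos"]
h=cv2.cvtColor(c["image"],cv2.COLOR_RGB2HSV).astype(int)
m=((h[...,0]>105)&(h[...,0]<130)&(h[...,1]>110)&(h[...,2]>50)) if rad>.0138 else (((h[...,0]<5)|(h[...,0]>170))&(h[...,1]>130)&(h[...,2]>60))
O=[]
for col in range(314,326):
    r=np.where(m[300:440,col])[0].max()+300.5
    O.append(totool(plane(c,(col,r),p[2]+dz)-p,s))
o=np.mean(O,0)+[rad,0,0];print("lower edge row",r,"centre offset tool x",o.round(4))
t=w2(0,.087-.058*k,.2735);d=totool(t-p,s);print("bore",t.round(4),"delta",d.round(4),"x minus offset",(d[0]-o[0]).round(4))
E
python3 held.py .0131 0 .014
```

```text
lower edge row 411.5 centre offset tool x [-0.0021  0.0004 -0.0131]
bore [0.533  0.3269 0.2735] delta [ 0.3824  0.2458 -0.001 ] x minus offset 0.3845
```

```bash
python3 nudge.py '[0.05, 0.031, 0, 0, 0, 0, 0.1, 0.063, 0, 0, 0, 0, 0.15, 0.095, 0, 0, 0, 0, 0.2, 0.127, 0, 0, 0, 0, 0.25, 0.159, 0, 0, 0, 0, 0.3, 0.191, 0, 0, 0, 0, 0.344, 0.22, 0, 0, 0, 0, 0.3845, 0.2455, 0, 0, 0, 0]'
python3 nudge.py '[0, 0, 0.04, 0, 0, 0, 0, 0, 0.08, 0, 0, 0, 0, 0, 0.11, 0, 0, 0, 0, 0, 0.13, 0, 0, 0, 0, 0, 0.13, 0, 0, 0]'
python3 -c "
from h import *
c=cam('wrist');cv2.imwrite('pics/i.png',c['image'][:,:,::-1]);s=env.get_state();print(s['tcp_pos'],inw(s['tcp_pos']))
t=w2(0,.087,.1435);print(totool(t-s['tcp_pos'],s))"
```

```text
clock: 16.12
tcp_pos: [0.5313, 0.3302, 0.2701]
orientation: [-0.001, 0.555, 0.832, -0.002]
wrist_force: [0.8, 0.3, -1.1]
finger_gap: 0.0269
grip_force: 61.3
clock: 16.75
tcp_pos: [0.5295, 0.3273, 0.1387]
orientation: [-0.002, 0.555, 0.832, -0.004]
wrist_force: [0.3, 0.2, -0.8]
finger_gap: 0.0265
grip_force: 61.4
[0.5306524  0.32785234 0.14061732] [-0.00182298  0.08876963  0.14061732]
[-0.00175944  0.001819   -0.00289142]
```

View pics/i.png

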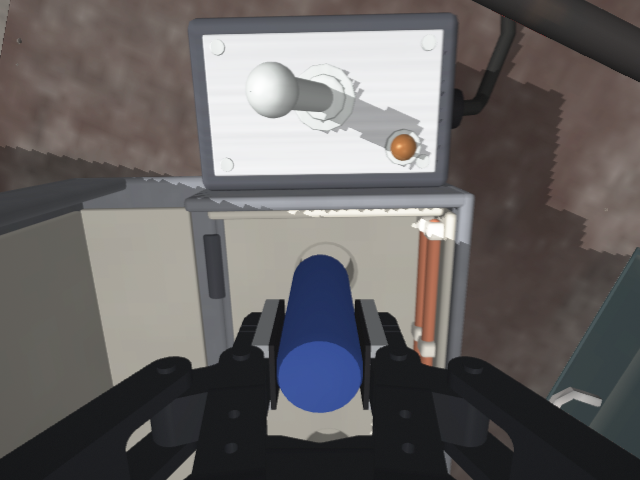

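The toggle is off and the bar hangs over bore0. The mouth centre is at column ~327 and the bar at ~320, so it needs to go a few mm in +tool y. I'll settle and re-measure.

```bash
python3 nudge.py '[0, 0.002, 0, 0, 0, 0, 0, 0.002, 0, 0, 0, 0, 0, 0.002, 0, 0, 0, 0, 0, 0.002, 0, 0, 0, 0]'
python3 -c "
from h import *
c=cam('wrist');s=env.get_state();print(s['tcp_pos'],inw(s['tcp_pos']))
q=circles(c,20,36,(285,210,375,300));print(np.round(q,1))
print(proj(c,w2(0,.087,.056)))
h=cv2.cvtColor(c['image'],cv2.COLOR_RGB2HSV).astype(int);m=(h[...,0]>105)&(h[...,0]<130)&(h[...,1]>110)&(h[...,2]>40)
for r in(265,270,280,290,380):
  w=np.where(m[r,250:390])[0]+250;print(r,w.min(),w.max())
g=cv2.cvtColor(c['image'],cv2.COLOR_RGB2GRAY)
print(g[262,285:365].tolist())"
```

```text
clock: 17.3
tcp_pos: [0.5342, 0.3294, 0.1434]
orientation: [0.0, 0.555, 0.832, 0.0]
wrist_force: [-0.2, 0.3, -1.9]
finger_gap: 0.0267
grip_force: 61.4
[0.53419806 0.32933683 0.14327277] [0.00202087 0.08875619 0.14327277]
[[314.6 265.1  27.1]]
[315.67865386 268.63314783]
265 299 341
270 296 344
280 293 347
290 291 349
380 277 362
[147, 147, 138, 94, 91, 91, 91, 93, 118, 166, 166, 166, 166, 167, 157, 107, 70, 49, 45, 46, 46, 46, 46, 46, 47, 46, 46, 46, 46, 47, 47, 47, 47, 46, 46, 46, 46, 47, 47, 47, 46, 47, 46, 45, 46, 46, 46, 46, 47, 45, 46, 45, 45, 46, 54, 84, 125, 143, 143, 150, 169, 167, 168, 168, 168, 167, 168, 167, 167, 168, 168, 168, 167, 168, 168, 168, 168, 167, 168, 167]
```

```bash
python3 nudge.py '[0.0005, -0.0024, 0, 0, 0, 0, 0.0005, -0.0024, 0.004, 0, 0, 0, 0.0005, -0.0024, 0.008, 0, 0, 0, 0.0005, -0.0024, 0.012, 0, 0, 0, 0.0005, -0.0024, 0.016, 0, 0, 0, 0.0005, -0.0024, 0.019, 0, 0, 0, 0.0005, -0.0024, 0.022, 0, 0, 0, 0.0005, -0.0024, 0.022, 0, 0, 0]'
python3 nudge.py '[0, 0, 0, 0, 0, 0, 0, 0, 0, 0, 0, 0]'
python3 -c "
from h import *
s=env.get_state();print(inw(s['tcp_pos']),s['wrist_force'],s['ft_torque'])"
```

```text
clock: 18.35
tcp_pos: [0.5315, 0.3288, 0.1206]
orientation: [-0.0, 0.555, 0.832, -0.0]
wrist_force: [0.1, -0.1, -0.7]
finger_gap: 0.0268
grip_force: 61.4
clock: 18.6
tcp_pos: [0.5318, 0.3289, 0.1211]
orientation: [0.0, 0.555, 0.832, 0.0]
wrist_force: [-1.7, 0.4, -1.1]
finger_gap: 0.0266
grip_force: 61.4
[-0.00036686  0.08927974  0.12114667] [-1.67357437  0.36029961 -1.14667337] [-0.06175778  0.01164681 -0.04910304]
```

```bash
python3 nudge.py '[0, 0, 0.004, 0, 0, 0, 0, 0, 0.008, 0, 0, 0, 0, 0, 0.012, 0, 0, 0, 0, 0, 0.016, 0, 0, 0, 0, 0, 0.02, 0, 0, 0, 0, 0, 0.023, 0, 0, 0, 0, 0, 0.025, 0, 0, 0, 0, 0, 0.025, 0, 0, 0]'
python3 nudge.py '[0, 0, 0, 0, 0, 0, 0, 0, 0, 0, 0, 0]'
python3 -c "
from h import *
s=env.get_state();print(inw(s['tcp_pos']),s['wrist_force'],s['ft_torque'])"
```

```text
clock: 19.6
tcp_pos: [0.5318, 0.3289, 0.096]
orientation: [0.0, 0.555, 0.832, 0.0]
wrist_force: [0.6, -0.6, -1.6]
finger_gap: 0.0264
grip_force: 61.2
clock: 19.85
tcp_pos: [0.5318, 0.3289, 0.096]
orientation: [0.0, 0.555, 0.832, 0.0]
wrist_force: [0.4, 0.6, -1.2]
finger_gap: 0.0267
grip_force: 61.2
[-0.00040382  0.08928033  0.0959908 ] [ 0.41862378  0.56634343 -1.15503952] [ 0.02328182 -0.02417656 -0.03883554]
```

```bash
python3 nudge.py '[0, 0, 0, 0, 0, 0, 0, 0, 0, 0, 0, 0, 0, 0, -0.02, 0, 0, 0, 0, 0, -0.06, 0, 0, 0, 0, 0, -0.12, 0, 0, 0, 0, 0, -0.178, 0, 0, 0, -0.05, -0.03, -0.178, 0, 0, 0, -0.1, -0.065, -0.178, 0, 0, 0]' 0.036
python3 nudge.py '[-0.05, -0.033, 0, 0, 0, 0, -0.1, -0.066, 0, 0, 0, 0, -0.15, -0.099, 0, 0, 0, 0, -0.2, -0.132, 0, 0, 0, 0, -0.24, -0.158, 0, 0, 0, 0, -0.28, -0.185, 0, 0, 0, 0, -0.28, -0.185, 0, 0, 0, 0, -0.28, -0.185, 0, 0, 0, 0]' 0.05
cat > stand.py <<'E'
from h import *
from bars import tops
c=cam("wrist");s=env.get_state();h=cv2.cvtColor(c["image"],cv2.COLOR_RGB2HSV).astype(int);H,S,V=h[...,0],h[...,1],h[...,2]
M=dict(r=((H<5)|(H>170))&(S>130)&(V>60),b=(H>105)&(H<130)&(S>110)&(V>50))
for k,p,r in tops(c,(60,0,600,400),10):
    z,R,g=(.082,.0135,.074) if k=="r" else (.097,.014,.083);co=int(round(p[0]));i=int(round(p[1]))
    while M[k][i,co-2:co+3].any():i+=1
    P=plane(c,(p[0],i-.5),z);X=P+R_.from_quat(s["orientation"][[1,2,3,0]]).apply([R,0,0]);X[2]=g
    print(k,p.round(1),i,X.round(4),"delta",totool(X-s["tcp_pos"],s).round(4),"peak",plane(c,p,z).round(4))
a=cam("top")
for f in(red,blue):
  for x in blobs(a,f,10,(315,205,400,290)):print("top",x[0],x[1].round(1))
print(s["tcp_pos"])
E
python3 stand.py
```

```text
clock: 20.85
tcp_pos: [0.5108, 0.211, 0.2752]
orientation: [0.001, 0.554, 0.832, 0.001]
wrist_force: [0.4, -0.8, 0.3]
finger_gap: 0.0362
grip_force: 0.0
clock: 21.85
tcp_pos: [0.4467, -0.1178, 0.2741]
orientation: [0.0, 0.555, 0.832, 0.0]
wrist_force: [-0.0, 0.2, -0.6]
finger_gap: 0.0501
grip_force: 0.0
r [386.5 272.9] 290 [ 0.5145 -0.1362  0.074 ] delta [-0.0435  0.0552  0.2001] peak [ 0.5135 -0.1354  0.082 ]
r [340.6 328.3] 345 [ 0.4997 -0.1977  0.074 ] delta [-0.0946  0.0179  0.2001] peak [ 0.4988 -0.196   0.082 ]
b [278.2 295.4] 314 [ 0.438  -0.1833  0.083 ] delta [-0.0576 -0.0336  0.1911] peak [ 0.4377 -0.1816  0.097 ]
[ 0.44677824 -0.11729593  0.27410465]
```

```bash
python3 nudge.py '[-0.0576, -0.0336, 0, 0, 0, 0, -0.0576, -0.0336, 0.05, 0, 0, 0, -0.0576, -0.0336, 0.1, 0, 0, 0, -0.0576, -0.0336, 0.14, 0, 0, 0, -0.0576, -0.0336, 0.17, 0, 0, 0, -0.0576, -0.0336, 0.191, 0, 0, 0, -0.0576, -0.0336, 0.191, 0, 0, 0]' 0.05
python3 nudge.py '[0, 0, 0, 0, 0, 0, 0, 0, 0, 0, 0, 0, 0, 0, 0, 0, 0, 0, 0, 0, 0, 0, 0, 0, 0, 0, 0, 0, 0, 0]' 0 60
python3 nudge.py '[0, 0, -0.05, 0, 0, 0, 0, 0, -0.10, 0, 0, 0, 0, 0, -0.15, 0, 0, 0, 0, 0, -0.19, 0, 0, 0, 0, 0, -0.19, 0, 0, 0, 0, 0, -0.19, 0, 0, 0]'; python3 held.py .0131 1 .014
```

```text
clock: 22.82
tcp_pos: [0.437, -0.1821, 0.0816]
orientation: [-0.002, 0.554, 0.832, -0.0]
wrist_force: [-0.4, -0.0, 0.2]
finger_gap: 0.0503
grip_force: 0.0
clock: 23.45
tcp_pos: [0.4388, -0.1844, 0.0842]
orientation: [0.001, 0.555, 0.832, 0.0]
wrist_force: [0.4, 1.4, 6.4]
finger_gap: 0.0268
grip_force: 59.2
clock: 24.2
tcp_pos: [0.4373, -0.184, 0.2722]
orientation: [-0.0, 0.555, 0.832, -0.0]
wrist_force: [-0.1, -0.3, -1.4]
finger_gap: 0.0266
grip_force: 60.5
lower edge row 407.5 centre offset tool x [ 0.0002  0.0001 -0.0131]
bore [0.5556 0.2735 0.2735] delta [ 0.3767  0.2849 -0.0016] x minus offset 0.3766
```

```bash
python3 nudge.py '[0.047, 0.0355, 0, 0, 0, 0, 0.094, 0.071, 0, 0, 0, 0, 0.141, 0.1065, 0, 0, 0, 0, 0.188, 0.142, 0, 0, 0, 0, 0.235, 0.1775, 0, 0, 0, 0, 0.282, 0.213, 0, 0, 0, 0, 0.33, 0.249, 0, 0, 0, 0, 0.3767, 0.2845, 0, 0, 0, 0]'
python3 nudge.py '[0, 0, 0, 0, 0, 0, 0, 0, 0.04, 0, 0, 0, 0, 0, 0.08, 0, 0, 0, 0, 0, 0.11, 0, 0, 0, 0, 0, 0.13, 0, 0, 0, 0, 0, 0.13, 0, 0, 0, 0, 0, 0.13, 0, 0, 0, 0, 0, 0.13, 0, 0, 0]'
cat > fine.py <<'E'
from h import *
import sys
k=int(sys.argv[1]);off=float(sys.argv[2]);s=env.get_state();t=w2(-.0003,.0872-.058*k,0);print(inw(s["tcp_pos"]),"tool delta",(totool(t-s["tcp_pos"],s)-[off,0,0])[:2].round(4),s["wrist_force"].round(1))
E
python3 fine.py 1 .0002
```

```text
clock: 25.25
tcp_pos: [0.5554, 0.2747, 0.2707]
orientation: [-0.001, 0.555, 0.832, -0.001]
wrist_force: [0.9, 0.3, -0.3]
finger_gap: 0.0265
grip_force: 60.5
clock: 26.25
tcp_pos: [0.5566, 0.2729, 0.1441]
orientation: [0.001, 0.555, 0.832, 0.001]
wrist_force: [-0.2, -0.2, -0.5]
finger_gap: 0.0265
grip_force: 60.6
[0.00067319 0.02809064 0.14414957] tool delta [ 0.0009 -0.0013] [-0.2 -0.2 -0.5]
```

```bash
python3 nudge.py '[0.0009, -0.0013, 0, 0, 0, 0, 0.0009, -0.0013, 0.006, 0, 0, 0, 0.0009, -0.0013, 0.012, 0, 0, 0, 0.0009, -0.0013, 0.017, 0, 0, 0, 0.0009, -0.0013, 0.022, 0, 0, 0, 0.0009, -0.0013, 0.022, 0, 0, 0]'
python3 fine.py 1 .0002
python3 nudge.py '[0, 0, 0.004, 0, 0, 0, 0, 0, 0.008, 0, 0, 0, 0, 0, 0.012, 0, 0, 0, 0, 0, 0.016, 0, 0, 0, 0, 0, 0.02, 0, 0, 0, 0, 0, 0.023, 0, 0, 0, 0, 0, 0.025, 0, 0, 0, 0, 0, 0.025, 0, 0, 0]'
python3 fine.py 1 .0002
```

```text
clock: 27.0
tcp_pos: [0.5548, 0.2735, 0.1204]
orientation: [0.0, 0.555, 0.832, 0.0]
wrist_force: [1.8, 1.3, -3.1]
finger_gap: 0.0268
grip_force: 60.4
[-0.00080786  0.02927795  0.12035399] tool delta [-0.0003  0.0004] [ 1.8  1.3 -3.1]
clock: 28.0
tcp_pos: [0.5547, 0.2734, 0.0963]
orientation: [0.0, 0.555, 0.832, 0.0]
wrist_force: [3.7, 1.6, 1.9]
finger_gap: 0.0266
grip_force: 60.9
[-0.00085788  0.02927847  0.09625649] tool delta [-0.0003  0.0005] [3.7 1.6 1.9]
```

Seated. Next I'll release, rise, and look at the stand again.

```bash
python3 nudge.py '[0, 0, 0, 0, 0, 0, 0, 0, 0, 0, 0, 0, 0, 0, -0.02, 0, 0, 0, 0, 0, -0.06, 0, 0, 0, 0, 0, -0.12, 0, 0, 0, 0, 0, -0.178, 0, 0, 0, -0.05, -0.03, -0.178, 0, 0, 0, -0.1, -0.065, -0.178, 0, 0, 0]' 0.036
python3 nudge.py '[-0.05, -0.025, 0, 0, 0, 0, -0.1, -0.055, 0, 0, 0, 0, -0.15, -0.085, 0, 0, 0, 0, -0.2, -0.115, 0, 0, 0, 0, -0.24, -0.145, 0, 0, 0, 0, -0.24, -0.175, 0, 0, 0, 0, -0.24, -0.175, 0, 0, 0, 0, -0.24, -0.175, 0, 0, 0, 0]' 0.05
python3 stand.py
```

```text
clock: 29.0
tcp_pos: [0.5325, 0.1553, 0.2745]
orientation: [0.0, 0.554, 0.832, 0.0]
wrist_force: [0.4, -0.8, -0.3]
finger_gap: 0.036
grip_force: 0.0
clock: 30.0
tcp_pos: [0.4633, -0.1325, 0.2739]
orientation: [-0.0, 0.555, 0.832, 0.0]
wrist_force: [-0.4, -0.8, 0.9]
finger_gap: 0.0502
grip_force: 0.0
r [374.8 249.8] 267 [ 0.5136 -0.1362  0.074 ] delta [-0.0228  0.0446  0.1999] peak [ 0.5128 -0.1358  0.082 ]
r [327.9 305.9] 324 [ 0.4983 -0.198   0.074 ] delta [-0.074   0.0068  0.1999] peak [ 0.4972 -0.1955  0.082 ]
[ 0.4635666  -0.13229962  0.27393952]
```

```bash
python3 nudge.py '[-0.023, 0.045, 0, 0, 0, 0, -0.023, 0.045, 0.05, 0, 0, 0, -0.023, 0.045, 0.1, 0, 0, 0, -0.023, 0.045, 0.15, 0, 0, 0, -0.023, 0.045, 0.18, 0, 0, 0, -0.023, 0.045, 0.2, 0, 0, 0, -0.023, 0.045, 0.2, 0, 0, 0]' 0.05
python3 nudge.py '[0, 0, 0, 0, 0, 0, 0, 0, 0, 0, 0, 0, 0, 0, 0, 0, 0, 0, 0, 0, 0, 0, 0, 0, 0, 0, 0, 0, 0, 0]' 0 60
python3 nudge.py '[0, 0, -0.05, 0, 0, 0, 0, 0, -0.10, 0, 0, 0, 0, 0, -0.15, 0, 0, 0, 0, 0, -0.2, 0, 0, 0, 0, 0, -0.2, 0, 0, 0, 0, 0, -0.2, 0, 0, 0]'; python3 held.py .0075 2 .0135
```

```text
clock: 30.98
tcp_pos: [0.5127, -0.1353, 0.0722]
orientation: [-0.002, 0.554, 0.832, -0.0]
wrist_force: [0.1, 1.0, 0.2]
finger_gap: 0.0504
grip_force: 0.0
clock: 31.6
tcp_pos: [0.5147, -0.137, 0.0752]
orientation: [0.001, 0.555, 0.832, 0.0]
wrist_force: [0.2, 0.8, 6.2]
finger_gap: 0.0252
grip_force: 59.1
clock: 32.35
tcp_pos: [0.5132, -0.1367, 0.2732]
orientation: [-0.0, 0.555, 0.832, -0.0]
wrist_force: [-0.4, 1.3, -2.2]
finger_gap: 0.0253
grip_force: 60.5
lower edge row 394.5 centre offset tool x [ 0.0006  0.0002 -0.0075]
bore [0.5782 0.2201 0.2735] delta [ 0.3041  0.1972 -0.0009] x minus offset 0.3036
```

```bash
python3 nudge.py '[0.043, 0.028, 0, 0, 0, 0, 0.087, 0.056, 0, 0, 0, 0, 0.13, 0.084, 0, 0, 0, 0, 0.173, 0.112, 0, 0, 0, 0, 0.217, 0.14, 0, 0, 0, 0, 0.26, 0.168, 0, 0, 0, 0, 0.3036, 0.197, 0, 0, 0, 0, 0.3036, 0.197, 0, 0, 0, 0]'
python3 nudge.py '[0, 0, 0.04, 0, 0, 0, 0, 0, 0.08, 0, 0, 0, 0, 0, 0.11, 0, 0, 0, 0, 0, 0.138, 0, 0, 0, 0, 0, 0.138, 0, 0, 0, 0, 0, 0.138, 0, 0, 0, 0, 0, 0.138, 0, 0, 0]'
python3 fine.py 2 .0006
```

```text
clock: 33.4
tcp_pos: [0.578, 0.2224, 0.2708]
orientation: [-0.002, 0.553, 0.833, -0.001]
wrist_force: [0.1, -0.9, -0.8]
finger_gap: 0.0257
grip_force: 60.5
clock: 34.28
tcp_pos: [0.5799, 0.2191, 0.1374]
orientation: [0.001, 0.555, 0.832, 0.001]
wrist_force: [-0.9, 0.0, -0.2]
finger_gap: 0.0254
grip_force: 60.5
[ 0.00120285 -0.03053938  0.13744609] tool delta [ 0.0012 -0.0018] [-0.9  0.  -0.2]
```

```bash
python3 nudge.py '[0.0008, -0.0014, 0, 0, 0, 0, 0.0008, -0.0014, 0.006, 0, 0, 0, 0.0008, -0.0014, 0.012, 0, 0, 0, 0.0008, -0.0014, 0.018, 0, 0, 0, 0.0008, -0.0014, 0.024, 0, 0, 0, 0.0008, -0.0014, 0.024, 0, 0, 0, 0.0008, -0.0014, 0.024, 0, 0, 0]'
python3 fine.py 2 .0006
python3 nudge.py '[0, 0, 0.004, 0, 0, 0, 0, 0, 0.008, 0, 0, 0, 0, 0, 0.012, 0, 0, 0, 0, 0, 0.016, 0, 0, 0, 0, 0, 0.02, 0, 0, 0, 0, 0, 0.023, 0, 0, 0, 0, 0, 0.025, 0, 0, 0, 0, 0, 0.025, 0, 0, 0]'
python3 fine.py 2 .0006
```

```text
clock: 35.15
tcp_pos: [0.5776, 0.2197, 0.1117]
orientation: [-0.0, 0.555, 0.832, 0.0]
wrist_force: [1.4, 1.6, -2.1]
finger_gap: 0.0255
grip_force: 60.3
[-0.00068084 -0.02915571  0.11174091] tool delta [-0.0003  0.0003] [ 1.4  1.6 -2.1]
clock: 36.15
tcp_pos: [0.5777, 0.2196, 0.0873]
orientation: [0.0, 0.555, 0.832, 0.0]
wrist_force: [2.1, 3.3, 2.0]
finger_gap: 0.0256
grip_force: 61.0
[-0.00065641 -0.02923151  0.08725632] tool delta [-0.0002  0.0003] [2.1 3.3 2. ]
```

```bash
python3 nudge.py '[0, 0, 0, 0, 0, 0, 0, 0, 0, 0, 0, 0, 0, 0, -0.02, 0, 0, 0, 0, 0, -0.06, 0, 0, 0, 0, 0, -0.12, 0, 0, 0, 0, 0, -0.187, 0, 0, 0, -0.05, -0.03, -0.187, 0, 0, 0, -0.1, -0.065, -0.187, 0, 0, 0]' 0.036
python3 nudge.py '[-0.05, -0.035, 0, 0, 0, 0, -0.1, -0.07, 0, 0, 0, 0, -0.15, -0.105, 0, 0, 0, 0, -0.2, -0.14, 0, 0, 0, 0, -0.23, -0.17, 0, 0, 0, 0, -0.23, -0.17, 0, 0, 0, 0, -0.23, -0.17, 0, 0, 0, 0]' 0.05
python3 stand.py
```

```text
clock: 37.15
tcp_pos: [0.5559, 0.1011, 0.2749]
orientation: [0.001, 0.554, 0.832, 0.0]
wrist_force: [0.4, -0.8, -1.4]
finger_gap: 0.036
grip_force: 0.0
clock: 38.02
tcp_pos: [0.4866, -0.1753, 0.2737]
orientation: [-0.001, 0.555, 0.832, -0.0]
wrist_force: [-0.0, 0.1, 0.1]
finger_gap: 0.0499
grip_force: 0.0
r [321.9 252. ] 270 [ 0.4979 -0.1978  0.074 ] delta [-0.0257  0.0014  0.1997] peak [ 0.4973 -0.1965  0.082 ]
[ 0.48689505 -0.1747758   0.27374825]
```

```bash
python3 nudge.py '[-0.0255, 0.002, 0, 0, 0, 0, -0.0255, 0.002, 0.05, 0, 0, 0, -0.0255, 0.002, 0.1, 0, 0, 0, -0.0255, 0.002, 0.15, 0, 0, 0, -0.0255, 0.002, 0.18, 0, 0, 0, -0.0255, 0.002, 0.2, 0, 0, 0, -0.0255, 0.002, 0.2, 0, 0, 0]' 0.05
python3 nudge.py '[0, 0, 0, 0, 0, 0, 0, 0, 0, 0, 0, 0, 0, 0, 0, 0, 0, 0, 0, 0, 0, 0, 0, 0, 0, 0, 0, 0, 0, 0]' 0 60
python3 nudge.py '[0, 0, -0.05, 0, 0, 0, 0, 0, -0.10, 0, 0, 0, 0, 0, -0.15, 0, 0, 0, 0, 0, -0.2, 0, 0, 0, 0, 0, -0.2, 0, 0, 0, 0, 0, -0.2, 0, 0, 0]'; python3 held.py .0075 3 .0135
```

```text
clock: 39.0
tcp_pos: [0.4978, -0.1963, 0.0724]
orientation: [-0.002, 0.554, 0.832, -0.0]
wrist_force: [-0.9, 0.9, -0.4]
finger_gap: 0.0498
grip_force: 0.0
clock: 39.62
tcp_pos: [0.4997, -0.1985, 0.0752]
orientation: [0.001, 0.555, 0.832, 0.0]
wrist_force: [-0.2, 2.5, 5.8]
finger_gap: 0.0255
grip_force: 59.2
clock: 40.38
tcp_pos: [0.4983, -0.1983, 0.2733]
orientation: [-0.0, 0.555, 0.832, -0.0]
wrist_force: [-0.1, 0.9, -0.7]
finger_gap: 0.025
grip_force: 59.8
lower edge row 393.5 centre offset tool x [ 0.0009  0.0001 -0.0075]
bore [0.6008 0.1667 0.2735] delta [ 0.2973  0.2349 -0.0009] x minus offset 0.2964
```

```bash
python3 nudge.py '[0.042, 0.0335, 0, 0, 0, 0, 0.085, 0.067, 0, 0, 0, 0, 0.127, 0.1, 0, 0, 0, 0, 0.17, 0.134, 0, 0, 0, 0, 0.212, 0.167, 0, 0, 0, 0, 0.254, 0.201, 0, 0, 0, 0, 0.2966, 0.2345, 0, 0, 0, 0, 0.2966, 0.2345, 0, 0, 0, 0]'
python3 nudge.py '[0, 0, 0.04, 0, 0, 0, 0, 0, 0.08, 0, 0, 0, 0, 0, 0.11, 0, 0, 0, 0, 0, 0.138, 0, 0, 0, 0, 0, 0.138, 0, 0, 0, 0, 0, 0.138, 0, 0, 0, 0, 0, 0.138, 0, 0, 0, 0, 0, 0.138, 0, 0, 0]'
python3 fine.py 3 .0009
```

```text
clock: 41.42
tcp_pos: [0.6008, 0.169, 0.2708]
orientation: [-0.002, 0.553, 0.833, -0.001]
wrist_force: [-0.3, -1.3, -1.1]
finger_gap: 0.0258
grip_force: 59.8
clock: 42.42
tcp_pos: [0.6021, 0.1656, 0.1372]
orientation: [0.001, 0.555, 0.832, 0.001]
wrist_force: [-0.1, 0.2, -1.7]
finger_gap: 0.0254
grip_force: 59.8
[ 0.00081004 -0.08848699  0.13721287] tool delta [ 0.0009 -0.0014] [-0.1  0.2 -1.7]
```

```bash
python3 nudge.py '[0.0006, -0.001, 0, 0, 0, 0, 0.0006, -0.001, 0.006, 0, 0, 0, 0.0006, -0.001, 0.012, 0, 0, 0, 0.0006, -0.001, 0.018, 0, 0, 0, 0.0006, -0.001, 0.024, 0, 0, 0, 0.0006, -0.001, 0.024, 0, 0, 0, 0.0006, -0.001, 0.024, 0, 0, 0]'
python3 fine.py 3 .0009
python3 nudge.py '[0, 0, 0.004, 0, 0, 0, 0, 0, 0.008, 0, 0, 0, 0, 0, 0.012, 0, 0, 0, 0, 0, 0.016, 0, 0, 0, 0, 0, 0.02, 0, 0, 0, 0, 0, 0.023, 0, 0, 0, 0, 0, 0.025, 0, 0, 0, 0, 0, 0.025, 0, 0, 0]'
python3 fine.py 3 .0009
```

```text
clock: 43.3
tcp_pos: [0.6015, 0.1663, 0.1142]
orientation: [0.001, 0.555, 0.832, 0.002]
wrist_force: [1.5, 1.2, -0.3]
finger_gap: 0.0252
grip_force: 60.2
[ 0.00048454 -0.08762967  0.11423252] tool delta [ 0.     -0.0013] [ 1.5  1.2 -0.3]
clock: 44.3
tcp_pos: [0.6014, 0.1663, 0.0873]
orientation: [0.001, 0.555, 0.832, 0.001]
wrist_force: [3.1, 3.0, 4.8]
finger_gap: 0.0252
grip_force: 60.5
[ 0.00037902 -0.08761244  0.08727916] tool delta [-0.0001 -0.0009] [3.1 3.  4.8]
```

```bash
python3 nudge.py '[0, 0, 0, 0, 0, 0, 0, 0, 0, 0, 0, 0, 0, 0, -0.02, 0, 0, 0, 0, 0, -0.06, 0, 0, 0, 0, 0, -0.12, 0, 0, 0, 0, 0, -0.187, 0, 0, 0, 0.0, 0, -0.187, 0, 0, 0, 0.0, 0, -0.187, 0, 0, 0]' 0.036
python3 nudge.py '[-0.03, -0.02, 0, 0, 0, 0, -0.03, -0.02, 0, 0, 0, 0, -0.03, -0.02, 0, 0, 0, 0, -0.03, -0.02, 0, 0, 0, 0]' 0.05
python3 -c "
from h import *
from bars import tops
c=cam('wrist');s=env.get_state();cv2.imwrite('pics/j.png',c['image'][:,:,::-1])
for k,p,r in tops(c,(240,0,420,330),8):
  P=plane(c,p,.094 if k=='r' else .109);print(k,p.round(1),round(r,1),inw(P).round(4))
t=w2(-.168,-.0015,.156);print('handle',totool(t-s['tcp_pos'],s),proj(c,t),inw(s['tcp_pos']))"
```

```text
clock: 45.3
tcp_pos: [0.6, 0.1655, 0.2735]
orientation: [-0.0, 0.555, 0.832, -0.0]
wrist_force: [-0.3, 0.4, -0.0]
finger_gap: 0.0361
grip_force: 0.0
clock: 45.8
tcp_pos: [0.593, 0.1309, 0.273]
orientation: [-0.001, 0.555, 0.832, -0.0]
wrist_force: [-0.8, 0.5, -0.2]
finger_gap: 0.0498
grip_force: 0.0
r [347.3 105.9] 18.4 [-0.0015 -0.0301  0.094 ]
r [347.2 186.5] 17.4 [-0.0008 -0.0864  0.094 ]
b [350.1   4.8] 21.5 [-0.0016  0.0286  0.109 ]
handle [ 0.11459272 -0.147569    0.11744503] [43.76756123 44.02694303] [-0.02091796 -0.11690912  0.27325633]
```

View pics/j.png

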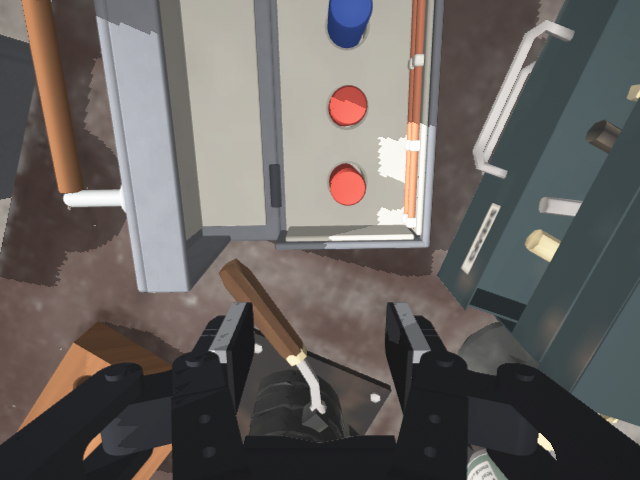

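All bars stand seated: red tops at (347,106) and (347,186) and the blue at (350,5) all come out on the bore axes. The handle is at upper left, with its end at (68,192). I'll move over it.

```bash
python3 nudge.py '[0.029, -0.037, 0, 0, 0, 0, 0.058, -0.074, 0, 0, 0, 0, 0.087, -0.111, 0, 0, 0, 0, 0.1146, -0.1476, 0, 0, 0, 0, 0.1146, -0.1476, 0, 0, 0, 0, 0.1146, -0.1476, 0, 0, 0, 0, 0.1146, -0.1476, 0, 0, 0, 0]' 0.03
cat > hand.py <<'E'
from h import *
import sys
c=cam('wrist');s=env.get_state()
h=cv2.cvtColor(c['image'],cv2.COLOR_RGB2HSV).astype(int);m=orange(h[...,0],h[...,1],h[...,2])
z=float(sys.argv[1])
for r in(120,180,230,280):
    w=np.where(m[r,240:400])[0]+240
    if len(w):print(r,w.min(),w.max(),inw(plane(c,(w.mean(),r),z)).round(4),'tool',totool(plane(c,(w.mean(),r),z)-s['tcp_pos'],s).round(4))
print(inw(s['tcp_pos']),totool(w2(0,0,z+.003)-s['tcp_pos'],s)[2])
E
python3 hand.py .156; python3 -c "
from h import *
c=cam('wrist');cv2.imwrite('pics/k.png',c['image'][:,:,::-1])"
```

```text
clock: 46.72
tcp_pos: [0.4142, 0.1796, 0.2739]
orientation: [0.0, 0.555, 0.832, 0.0]
wrist_force: [0.8, -0.4, -0.1]
finger_gap: 0.0304
grip_force: 0.0
[-0.16695871 -0.0025525   0.27378973] 0.11479761514963842
```

View pics/k.png

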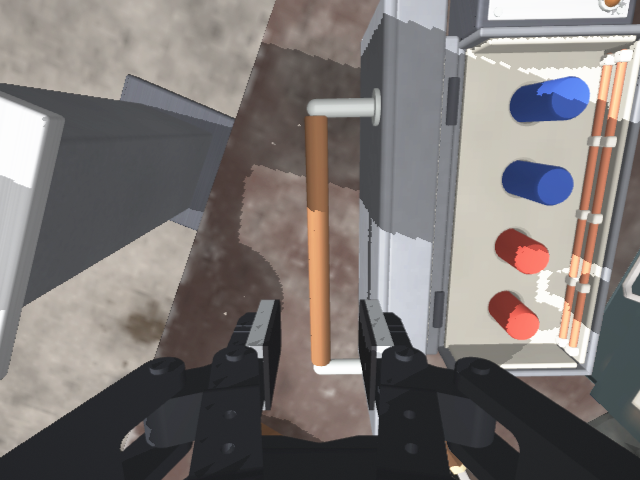

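The handle runs (316,115)–(321,365), centred between the fingers, and all four bars stand in the bores. I'll descend, pinch and swing it shut.

```bash
python3 nudge.py '[0.002, 0, 0.04, 0, 0, 0, 0.002, 0, 0.08, 0, 0, 0, 0.002, 0, 0.1, 0, 0, 0, 0.002, 0, 0.1148, 0, 0, 0, 0.002, 0, 0.1148, 0, 0, 0]'
python3 nudge.py '[0, 0, 0, 0, 0, 0, 0, 0, 0, 0, 0, 0, 0, 0, 0, 0, 0, 0, 0, 0, 0, 0, 0, 0, 0, 0, 0, 0, 0, 0]' 0 60
python3 -c "
from h import *
s=env.get_state();p=inw(s['tcp_pos']);print(p)
r=np.hypot(.104,.113);a=np.arctan2(.113,.104);t=np.linspace(1.571,0,17)
y=-.055+r*np.cos(a+t);z=.052+r*np.sin(a+t)
print('start',y[0],z[0],'end',y[-1],z[-1]);print('first',np.c_[y-y[0],z[0]-z][1:9].round(3).tolist());print('second',np.c_[y-y[8],z[8]-z][9:].round(3).tolist())"
```

```text
clock: 47.45
tcp_pos: [0.412, 0.1811, 0.1583]
orientation: [-0.001, 0.555, 0.832, -0.001]
wrist_force: [0.8, 0.6, 0.3]
finger_gap: 0.0302
grip_force: 0.0
clock: 48.08
tcp_pos: [0.4126, 0.1813, 0.1599]
orientation: [0.001, 0.555, 0.832, 0.0]
wrist_force: [-2.1, -2.8, 6.0]
finger_gap: 0.0108
grip_force: 58.9
[-0.16764748 -0.0002149   0.15991812]
start -0.16802117966940758 0.15597698277087815 end 0.04900000000000001 0.165
first [[0.011, -0.011], [0.022, -0.02], [0.035, -0.028], [0.048, -0.035], [0.062, -0.041], [0.077, -0.045], [0.092, -0.048], [0.107, -0.049]]
second [[0.015, 0.0], [0.03, 0.002], [0.045, 0.005], [0.059, 0.009], [0.073, 0.015], [0.086, 0.022], [0.099, 0.031], [0.11, 0.04]]
```

```bash
python3 nudge.py '[0, 0.011, -0.011, 0, 0, 0, 0, 0.022, -0.02, 0, 0, 0, 0, 0.035, -0.028, 0, 0, 0, 0, 0.048, -0.035, 0, 0, 0, 0, 0.062, -0.041, 0, 0, 0, 0, 0.077, -0.045, 0, 0, 0, 0, 0.092, -0.048, 0, 0, 0, 0, 0.107, -0.049, 0, 0, 0]'
python3 nudge.py '[0, 0.015, 0, 0, 0, 0, 0, 0.030, 0.002, 0, 0, 0, 0, 0.045, 0.005, 0, 0, 0, 0, 0.059, 0.009, 0, 0, 0, 0, 0.073, 0.015, 0, 0, 0, 0, 0.086, 0.022, 0, 0, 0, 0, 0.099, 0.031, 0, 0, 0, 0, 0.110, 0.040, 0, 0, 0]'
python3 nudge.py '[0, 0, 0, 0, 0, 0, 0, 0, 0, 0, 0, 0]'
python3 -c "
from h import *
s=env.get_state();p=inw(s['tcp_pos']);print(p)"
```

```text
clock: 49.08
tcp_pos: [0.5099, 0.2237, 0.209]
orientation: [-0.002, 0.554, 0.832, 0.0]
wrist_force: [-6.5, 2.5, 6.6]
finger_gap: 0.0106
grip_force: 64.6
clock: 50.08
tcp_pos: [0.6121, 0.2667, 0.1678]
orientation: [-0.001, 0.554, 0.832, 0.001]
wrist_force: [-3.2, 4.3, 3.4]
finger_gap: 0.0108
grip_force: 65.7
clock: 50.32
tcp_pos: [0.6119, 0.2668, 0.1667]
orientation: [-0.002, 0.554, 0.832, 0.001]
wrist_force: [-2.1, 6.5, -4.2]
finger_gap: 0.0111
grip_force: 66.9
[0.04918039 0.00089019 0.16673476]
```

```bash
python3 nudge.py '[0, 0, 0, 0, 0, 0, 0, 0, 0, 0, 0, 0, 0, 0, -0.03, 0, 0, 0, 0, 0, -0.08, 0, 0, 0, 0.055, -0.034, -0.08, 0, 0, 0, 0.11, -0.068, -0.08, 0, 0, 0, 0.168, -0.102, -0.08, 0, 0, 0, 0.168, -0.102, -0.08, 0, 0, 0]' 0.04
python3 nudge.py '[0, 0, 0, 0, 0, 0, 0, 0, 0, 0, 0, 0, 0, 0, 0, 0, 0, 0, 0, 0, 0, 0, 0, 0]' 0
python3 -c "
from h import *
go(w2(-.053,.168,.13))
b=cam('scene');a=cam('top')
for X in(w2(.049,.078,.165),w2(.049,-.078,.165)):print('pred',proj(b,X).round(1),proj(a,X).round(1))
for n,k in(('top',a),('scene',b)):
  for x in blobs(k,orange,60,(130,150,290,420)):print(n,x[0],cv2.boxPoints(x[2]).round(1).tolist())
c=cam('wrist');cv2.imwrite('pics/l.png',c['image'][:,:,::-1]);print(proj(c,w2(-.0163,.172,.1205)))"
```

```text
clock: 51.32
tcp_pos: [0.4511, 0.3825, 0.2491]
orientation: [0.0, 0.553, 0.833, 0.0]
wrist_force: [0.7, -0.1, -0.2]
finger_gap: 0.0399
grip_force: 0.0
clock: 51.82
tcp_pos: [0.4548, 0.38, 0.2479]
orientation: [0.0, 0.556, 0.831, -0.0]
wrist_force: [0.0, -0.3, -0.4]
finger_gap: -0.0
grip_force: 0.0
tool delta [ 0.0017 -0.0016  0.1179] target [0.4527 0.3809 0.13  ]
pred [163.9 315. ] [187.9 208.7]
pred [202.5 257.1] [238.6 187.1]
scene 154 [[181.8000030517578, 283.20001220703125], [200.0, 256.0], [203.89999389648438, 258.6000061035156], [185.8000030517578, 285.79998779296875]]
[375.292144  236.8309885]
```

View pics/l.png

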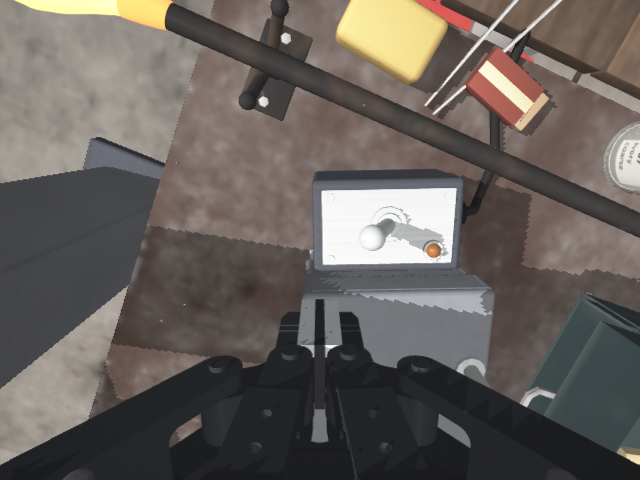

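The door is shut, with the handle end at scene (202,257) as predicted. The ball is at (372,237), still leaning to the front. Now flick it back.

```bash
python3 nudge.py '[0.001, -0.001, 0, 0, 0, 0, 0.001, -0.001, 0.04, 0, 0, 0, 0.001, -0.001, 0.08, 0, 0, 0, 0.001, -0.001, 0.118, 0, 0, 0, 0.001, -0.001, 0.118, 0, 0, 0, 0.001, -0.001, 0.118, 0, 0, 0]'
python3 nudge.py '[0, 0.01, 0, 0, 0, 0, 0, 0.02, 0, 0, 0, 0, 0, 0.03, 0, 0, 0, 0, 0, 0.042, 0, 0, 0, 0, 0, 0.042, 0, 0, 0, 0]'
python3 nudge.py '[0, -0.02, 0, 0, 0, 0, 0, -0.04, 0, 0, 0, 0, 0, -0.04, -0.05, 0, 0, 0, 0, -0.04, -0.1, 0, 0, 0, -0.05, -0.06, -0.12, 0, 0, 0, -0.1, -0.08, -0.12, 0, 0, 0, -0.1, -0.08, -0.12, 0, 0, 0]'
python3 -c "
from h import *
a=cam('top');b=cam('scene')
o=np.hstack([cv2.resize(a['image'][170:280,140:400],None,fx=2,fy=2),cv2.resize(b['image'][240:350+40,120:260],None,fx=1.9,fy=1.4666)[:220]])
o=np.hstack([cv2.resize(a['image'][170:270,145:245],None,fx=4,fy=4),cv2.resize(b['image'][310:410,125:225],None,fx=4,fy=4)])
cv2.imwrite('pics/m.png',o[:,:,::-1])
for x in(.0163,-.0163):print(proj(a,w2(x,.172,.1205)),proj(b,w2(x,.172,.1205)))"
```

```text
clock: 52.72
tcp_pos: [0.4532, 0.3817, 0.1315]
orientation: [0.0, 0.555, 0.832, 0.001]
wrist_force: [0.1, -0.0, -0.2]
finger_gap: -0.0004
grip_force: 0.0
clock: 53.35
tcp_pos: [0.4932, 0.398, 0.1305]
orientation: [0.001, 0.555, 0.832, 0.001]
wrist_force: [-0.5, 0.7, -0.7]
finger_gap: 0.0001
grip_force: 0.0
clock: 54.22
tcp_pos: [0.4561, 0.2716, 0.2509]
orientation: [0.0, 0.557, 0.831, 0.0]
wrist_force: [-0.2, -0.1, 0.2]
finger_gap: 0.0003
grip_force: 0.0
[165.90931884 233.19202006] [157.87999061 371.14640888]
[170.16041926 243.50380784] [172.30568681 376.78473624]
```

View pics/m.png

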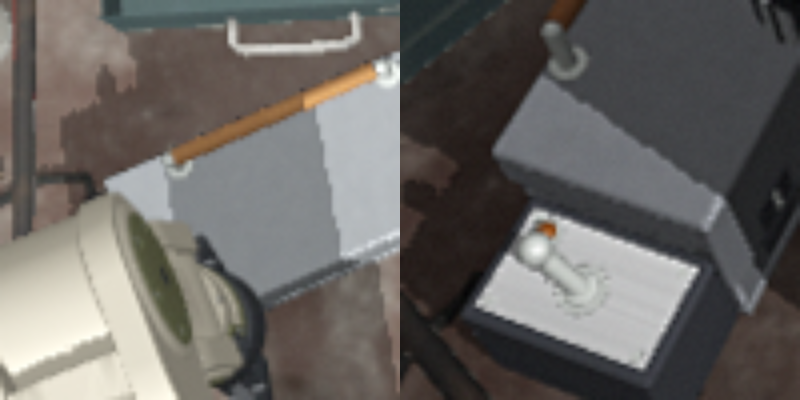

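The ball is at scene (158.8,372), matching the on position (157.9,371.1). The door is shut and the arm is clear.

```bash
python3 -c "
from workcell import env
print(env.hand_in())"
```

```text
the job is handed in; nothing more can be done
None
```

The job is handed in: toggle switched off, door opened, all four bars seated in the bores, door closed and toggle switched back on, at about 54 s on the clock; the camera checks looked right, but the hand-in returned no verdict.

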